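Lock the water jar into the facial steamer

ROBOT

A 6-joint arm with a two-finger parallel gripper is mounted at the origin on the work surface. World frame = base frame: x ahead of the robot, y to its left, z up, the work surface at z = 0. Lengths are in m, angles in rad, forces in N, time in s.
With the tool pointing down it reaches from about 0.25 to 0.725 m from the base axis. Payload 4 kg.
Tool frame: the origin (TCP) lies where the fingers leave the gripper's body, on its centre line; the fingertips stand 73 mm ahead of it and the grasp point (between the pads) lies 54 mm ahead of it (bot.tips_ahead is the z of the fingertips in the tool frame, in m); z points along the fingers, y is the direction in which the jaws open and shut (so a half turn about z gives the same grasp; the last joint's range is limited). The gripper opens to 85 mm and grips with 20 to 120 N. Pads are 22 mm wide; open, the fingers measure 114 mm over their backs; the gripper's body (76 mm by 85 mm) begins 54 mm behind the grasp point. The pads swing forward as they close: fully open they stand 13 mm farther back than shut.
Start: joints at [-1.192, 0.241, 0.005, 1.335, 0, 1.571], TCP at [0.185, -0.465, 0.304] pointing down, gripper open.
Joint ranges: [-2.72, 2.72], [-1.05, 1.87], [-1.09, 1.28], [-1.99, 2.15], [-1.42, 1.44], [-3.14, 3.14]. Speed limits (rad/s): [2.79, 2.79, 3.14, 3.14, 3.14, 3.14].

INTERFACE

Orientations are given as a unit quaternion [x, y, z, w].
In Python, from workcell import readout, camera, get_calibration, order, bot gives the robot as it stands.
- The arm moves only by the tool send_rows, never from a script. Its argument "moves" is a list of rows, each a list of 3 entries, a list of its own where there are three numbers: the shift along the tool's x, y, z in mm, then the turn, a rotation vector about the tool's x, y, z in rad, then the finger opening in mm, from 0 to 85.4. In form: [[[dx, dy, dz], [ax, ay, az], grip], ...]. A call has 1 to 12 rows; each row is the pose to reach, as a shift and turn from the pose measured when the call began, along the tool's axes at that moment; what a row does not reach only later rows make up. A row lasts 1/12 s, in which the tool goes at most 41.7 mm and 7.16 degrees, less where a joint would pass 70% of its speed; a pose out of reach is approached as far as the arm can. A call with a gripper value outside its range is refused whole. The fingers move at their own pace and stop on an object; the grip force is fixed at half the most. Time passes only in rows, so rows that repeat a pose let the fingers close. It gives the time, the measured TCP pose, the force and the opening at its end, in the units of the state.
- readout.get_obs(): the state, without advancing time (a new reading comes with each control period).
- camera(name): name is "side" or "top" or "wrist"; returns the picture (384x512x3 uint8, red, green, blue); there is no depth.
- get_calibration(name): a dict with "fx", "fy", "cx", "cy" (pixels), "k1" (the pictures are not rectified: a ray, as slopes to the right and down, at radius r is drawn at 1 + k1 r^2 times it, then the intrinsics apply), "R" (3x3) and "t" (3): a world point X has camera coordinates R X + t. Camera axes: x right, y down, z forward; pixel columns grow to the right and rows downward; lengths in m; the calibration is good to about 2 mm. A picture is of the moment at which its call begins: read the wrist's pose just before it. get_calibration takes no time and is no camera call; for the wrist camera it gives the pose at the moment of the call.
- order.job_done(): hands the job in, once; it reports no verdict.
The state is a dict: "clock": time; "joint_pos": joint angles; "joint_vel": joint speeds; "tau": joint torques, N m; "eef_pos": TCP position; "tool_rot": TCP orientation; "ft_force": force on the tool from outside, world axes, zero at the start; "ft_torque": the same for the moment, N m; "grip_width": finger opening in m.
Only numpy, scipy, OpenCV 4.12 (cv2) and the standard library are available. Lean on these libraries where they do the work, as an engineer would, in place of code of your own. Each camera call takes 0.05 s, during which the arm holds its last target. There are 200 camera calls.

TASK

Refit the emptied glass water jar to the facial steamer: bring it under the steam head with its handle off to the insertion mark, lift it until its lugs are up through the gaps of the bayonet ring and its rim meets the soft gasket, then twist it anticlockwise (seen from above) until the lugs drop into their seats and come firmly up against the stops, with the handle pointing out in front. The ring does not sit at exactly the same angle on every appliance and the jar is thin glass, so feel your way and never force it. Leave the jar locked there, let go, and do not disturb the make-up things around.

Things in the scene. Friction and masses are not known exactly. Their poses are not given: they have to be found in the camera images.
- jar_handle (a point): Grasp point on the water jar's handle, half-way up it, 120 mm out from the jar's axis, 62 mm above the jar's underside. Handle: level black bar with flat upright sides, 20 mm wide, 20 mm high, running from the collar to 171 mm from the axis. z up, the handle points along -x. Held here the jar is heavy on the glass side: grip firmly (40 N or more) to keep it level.
- jar_lugs (a point): On the jar's axis, level with the undersides of its three lugs: 84 mm above the jar's underside, 22 mm above jar_handle and 120 mm from it along +x; same axes. Lugs: steel, at 60, 180 (over the handle) and 300 degrees about z, 14.4 mm wide, 6 mm high, reaching 51 mm from the axis. They stick out of a neck 80 mm in diameter whose flat rim is 8 mm above this point, its edge chamfered 2 mm.
- jar: The loose jar, 0.15 to 0.23 kg, upright on the counter: clear glass beaker 72 mm in diameter, black collar and neck, open top, 92 mm high. Origin at the centre of its underside, axes as jar_handle. It must not be tipped over 20 degrees.
- mount (a point): On the axis of the steamer's downward-facing bayonet mount, level with the lug seats, 140 mm above the counter. z up, -x straight out of the front. Locked, jar_lugs is here and the handle points along -x, within 7 degrees. Turning anticlockwise the lugs climb a ramp (55 to 28 degrees before the stop, 3 mm below to 2 mm above the seats), a crest 2 mm above, and drop into the seats 4 degrees before the stop.
- ring_mouth (a point): On the mount's axis at the lower edge of the steel skirt (120 mm in diameter) and of the ledge inside it, 8 mm below mount; axes as mount. The ledge has an 83 mm bore (1.5 mm play round the jar's neck) and three gaps that let the lugs up with about 4 degrees of play either way. The ring of gaps, ramps, seats and stops is clocked up to 7 degrees either way, differently each time: find it by feel.
- gasket_face (a point): On the mount's axis at the underside of the white gasket, 6.5 mm above mount; axes as mount. It yields 1 mm per 2 N. The jar's rim meets it when jar_lugs is 1.5 mm below mount, and the lugs are then free to turn. Turning then meets up to about 0.6 N m; at the stop it rises steeply (about 1 N m per degree). 1.5 to 2 N m about the axis is firmly home, over 2.5 N m is forcing.
- insert_mark (a point): The dark dot on the outside of the skirt, 61 mm from the mount's axis, 60 degrees from the front, on the left as the robot sees it. With the jar's handle in this direction (jar yaw 60 degrees clockwise of the mount's) its lugs are under the gaps, give or take the ring's 7 degrees.
- locked_mark (a point): The red dot on the outside of the skirt, in front: 61 mm from the mount's axis along its -x. The locked handle points out under it, give or take the ring's 7 degrees.
- steamer: White facial steamer, fixed on the counter; origin on the counter straight below mount, axes as mount. Foot 18 mm thick, 156 mm wide, from 72 mm in front of the mount's axis to 132 mm behind; column from 77 mm behind the axis; head 120 mm in diameter, its top 98 mm above mount, with a copper nozzle up to about 140 mm above mount.
- palette: Bystander: slim silver eyeshadow palette, 70 by 130 by 12 mm, lying beyond the jar. Origin under its centre.
- guasha: Bystander: rose quartz gua sha stone, about 100 by 60 by 9 mm, lying on the robot's side. Origin under its middle.
- bowl: Bystander: small brass trinket bowl, 90 mm wide and 32 mm high, with a gold hair slide in it. Origin under its centre.
- organiser_rim (a point): Bystander: point on the upper tier's rim, 65 mm from the axis and 135 mm above the counter, of the clear acrylic make-up organiser (200 mm in diameter, 250 mm high with its brushes) that spins freely on a turntable to the right of the steamer.
Mind the look-alikes: they are no part of the job. There is more than one size of the jar; the one meant has the size given above.

How it is judged:
By the outcome, as a careful person would: the job done as asked, in the order asked, and still so for the second after the job is handed in, with the robot touching nothing.
It also fails if it takes over 70 s, if anything falls off the work surface, if the arm or the gripper's body presses on something with over 40 N, if the wrist force passes 120 N, or if a joint passes its speed limit or range.

## Working session

There is one attempt and no reset: what is moved stays moved. The work goes in short steps, Python scripts to look and compute and a tool call to move; the robot and the scene stay as the last step left them, time stands still between calls to the robot, and variables do not carry over. Pictures are saved under pics/ and viewed, about 8 in all and at most 12, crops included, and the job is handed in when it is done.

Besides the shell and the picture viewer there is one more tool, called after "Request:" as name([rows], argument=value, ...), one row to a line, values as JSON. send_rows: Moves the arm, as the interface text tells. Its arguments: {"type":"object","properties":{"moves":{"type":"array","items":{"type":"array"}}},"required":["moves"]}

```bash
mkdir -p pics; ls; python3 - <<'E'
from workcell import readout,camera,get_calibration,bot
import cv2
o=readout.get_obs();print(o)
for n in("top","side","wrist"):
    c=get_calibration(n);print(n,{k:(v.tolist() if hasattr(v,'tolist') else v) for k,v in c.items()})
    cv2.imwrite(f"pics/{n}0.png",camera(n)[:,:,::-1])
E
```

```text
pics
{'clock': 0.0, 'joint_pos': array([-1.19199569e+00,  2.41447424e-01,  3.72300461e-03,  1.33519033e+00,
       -1.28680399e-05,  1.57077972e+00]), 'joint_vel': array([ 0.00034347,  0.00049775, -0.00175845,  0.00180536, -0.00046601,
        0.00047529]), 'tau': array([ 5.01268532e-04, -3.72321868e+01,  2.52404934e+01,  1.71295489e-02,
        1.55489583e-04,  2.54029970e-07]), 'eef_pos': array([ 0.18472452, -0.46411355,  0.30299512]), 'tool_rot': array([ 9.82115198e-01,  1.88278027e-01, -2.05727717e-04, -1.03905861e-03]), 'ft_force': array([ 0.9221687 ,  0.42535839, -0.04856536]), 'ft_torque': array([-0.01066637,  0.08174696, -0.0308683 ]), 'grip_width': 0.0854887581711239}
top {'fx': 438.14412496376804, 'fy': 438.14412496376804, 'cx': 252.28978236216724, 'cy': 201.67946528875447, 'k1': -0.14518166306539396, 'R': [[-0.0015970717162150446, -0.9998494062078076, -0.01728045913244712], [-0.9968191750900537, 0.0029686751034117493, -0.07964118997676706], [0.07968049657675574, 0.01709830032562567, -0.9966738014973888]], 't': [-0.06365808682986482, 0.550169711719662, 1.4693874575645656]}
side {'fx': 443.3576326958092, 'fy': 443.3576326958092, 'cx': 264.13621688022266, 'cy': 199.2768430615618, 'k1': -0.16942695665593407, 'R': [[0.9862256543991218, -0.16540523422457282, 0.0002590292226917553], [-0.08550392620585255, -0.5111548871668915, -0.8552249762073056], [0.14159109155737207, 0.8434226638029811, -0.5182568600366765]], 't': [-0.5295014638412662, 0.1100613306198167, 1.517881685907158]}
wrist {'fx': 334.77524418547324, 'fy': 334.77524418547324, 'cx': 253.4045841774349, 'cy': 187.71187550831394, 'k1': -0.0335540140941327, 'R': [[0.3685557563376492, -0.9296052144939702, -0.0008942348706533998], [-0.8869422345270932, -0.3519291354499562, 0.29913100179274954], [-0.27838844638826327, -0.10945331793539609, -0.9542116348643328]], 't': [-0.49961779525106537, -0.039215645357071234, 0.3810958420429602]}
```

View pics/top0.png

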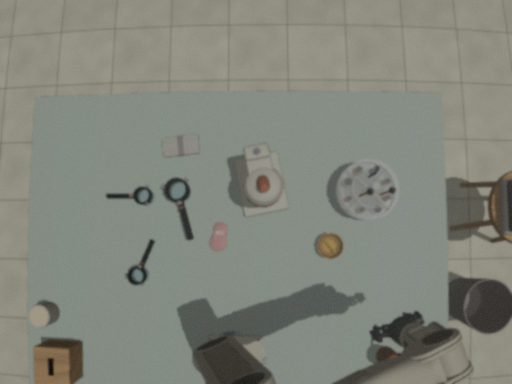

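View pics/side0.png

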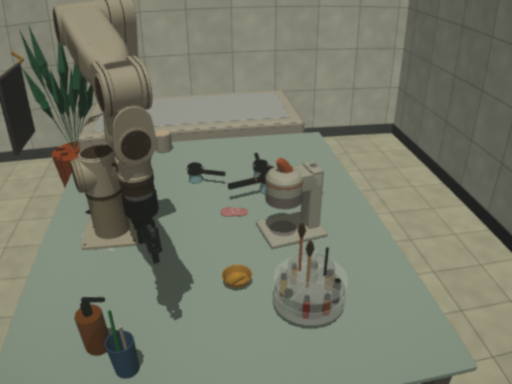

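Candidates for the jar in the top view:
- The large one at (177,190), handle end near (189,238).
- A smaller one at (143,195), handle end (107,196).
- A smaller one at (137,274), handle end (152,241).

At about 317 px/m, only the first has the 80 mm neck and 171 mm handle. The steamer is at (264,186). Next is a close crop to check this and measure.

```bash
cat > h.py <<'E'
import numpy as np,cv2
from workcell import readout,camera,get_calibration
from scipy.spatial.transform import Rotation as Ro
def proj(c,X):
    X=np.atleast_2d(X)@np.array(c['R']).T+np.array(c['t']);s=X[:,:2]/X[:,2:]
    d=s*(1+c['k1']*(s**2).sum(1,keepdims=True));return d*[c['fx'],c['fy']]+[c['cx'],c['cy']]
def unproj(c,uv,z):
    d=(np.atleast_2d(uv)-[c['cx'],c['cy']])/[c['fx'],c['fy']];s=d.copy()
    for _ in range(20): s=d/(1+c['k1']*(s**2).sum(1,keepdims=True))
    R=np.array(c['R']);C=-R.T@np.array(c['t']);r=np.c_[s,np.ones(len(s))]@R
    return C+r*((z-C[2])/r[:,2])[:,None]
def crop(n,x0,y0,w,h,k,out,src=None):
    im=cv2.imread(src) if src else camera(n)[:,:,::-1]
    cv2.imwrite(out,cv2.resize(im[y0:y0+h,x0:x0+w],None,fx=k,fy=k,interpolation=cv2.INTER_CUBIC))
E
python3 - <<'E'
from h import *
crop('top',155,130,140,115,5.7,'pics/c1.png','pics/top0.png')
crop('side',175,140,160,110,5,'pics/c2.png','pics/side0.png')
E
```

```text
(no output)
```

View pics/c1.png

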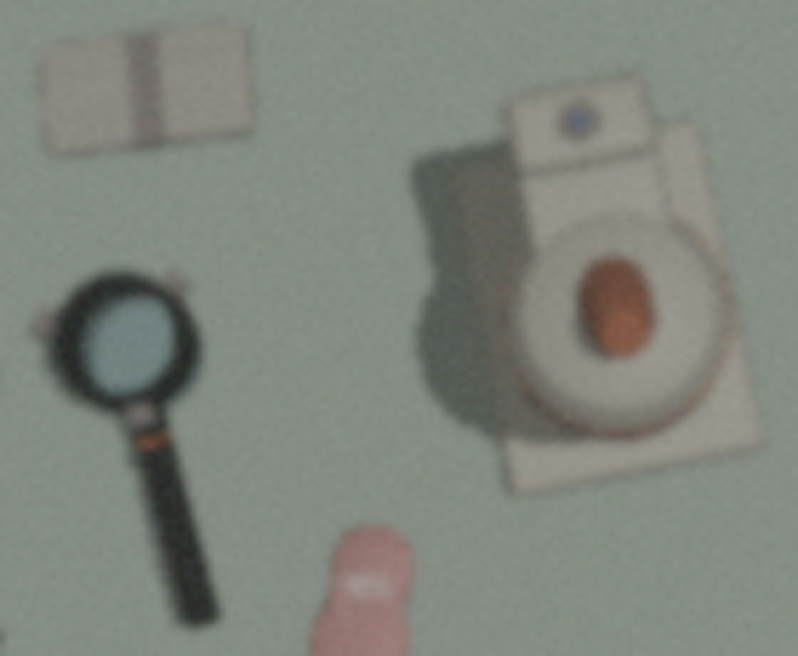

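View pics/c2.png

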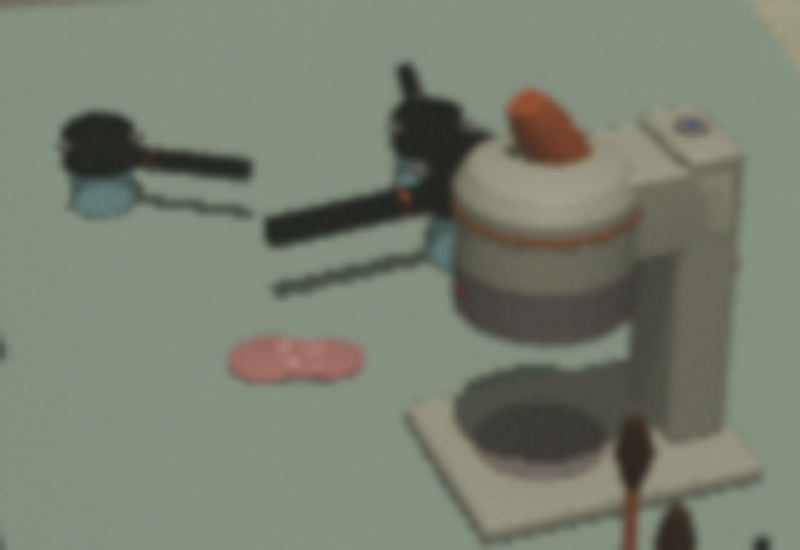

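```bash
cat > fit.py <<'E'
from h import *
from scipy.optimize import least_squares
T=get_calibration('top');S=get_calibration('side')
ct=lambda p:np.array(p)/5.7+[155,130]-.4
cs=lambda p:np.array(p)/5+[175,140]-.4
Rz=lambda a:np.array([[np.cos(a),-np.sin(a)],[np.sin(a),np.cos(a)]])
def w(p,l): l=np.atleast_2d(np.array(l,float)); return np.c_[l[:,:2]@Rz(p[2]).T+p[:2],l[:,2]]
# jar: local = handle -x
jt=[((0,0,.092),(127,341)),((-.171,0,.067),(199,622)),((-.046,0,.09),(140,412)),((.0235,.0407,.09),(45,325)),((.0235,-.0407,.09),(178,282))]
f=lambda p:np.concatenate([proj(T,w(p,l))[0]-ct(c) for l,c in jt])
ini=unproj(T,ct((127,341)),.092)[0]
r=least_squares(f,[ini[0],ini[1],0.2],loss='soft_l1');print('jar',r.x,np.degrees(r.x[2]),r.fun.round(1))
st=[((-.072,.078,.018),(513,495)),((-.072,-.078,.018),(762,440)),((.132,-.078,.018),(697,122))]
ss=[((-.072,.078,.018),(408,408)),((-.072,-.078,.018),(488,540)),((.132,-.078,.018),(762,475))]
def circ(cam,p,rad,z,side):
    a=np.linspace(0,2*np.pi,181);q=proj(cam,np.c_[p[0]+rad*np.cos(a),p[1]+rad*np.sin(a),0*a+z]);
    return {'l':q[:,0].min(),'r':q[:,0].max(),'b':q[:,1].max(),'t':q[:,1].min()}[side]
def g(p):
    e=[proj(T,w(p,l))[0]-ct(c) for l,c in st]+[proj(S,w(p,l))[0]-cs(c) for l,c in ss]
    e.append([circ(S,p,.06,.132,'l')-cs((456,0))[0],circ(S,p,.06,.132,'r')-cs((637,0))[0],circ(S,p,.06,.132,'b')-cs((0,343))[1]])
    return np.concatenate(e)
i=unproj(T,ct((637,467)),.018)[0]
r=least_squares(g,[i[0]+.07,i[1],0.2],loss='soft_l1');print('st',r.x,np.degrees(r.x[2]),r.fun.round(1))
print('front edge unproj',unproj(T,ct([(513,495),(762,440)]),.018),'head circ top',unproj(T,ct((624,324)),.2))
for n,q,z in(('pal',(148,90),.012),('gua',(362,590),.009)):print(n,unproj(T,ct(q),z))
print('bowl',unproj(T,(330,246),.02),'org',unproj(T,(367,189),.1))
print('base px',proj(T,[0,0,0]))
E
python3 fit.py
```

```text
jar [0.58672964 0.18415029 0.26083399] 14.94468680995943 [-1.1 -0.4  0.4  0.9  0.2  0.7 -0.1 -1.2  0.3 -0.1]
st [ 0.58526989 -0.10098961  0.19739946] 11.310156080001137 [ 0.   0.2  1.2  0.7  0.5 -1.3 -0.8 -1.4 -0.3 -2.5  1.2 -2.7 -0.3  0.3
  0.6]
front edge unproj [[ 0.49997687 -0.03860628  0.018     ]
 [ 0.53245857 -0.18743201  0.018     ]] head circ top [[ 0.58151557 -0.10342515  0.2       ]]
pal [[0.74871052 0.18542979 0.012     ]]
gua [[0.44348435 0.05243582 0.009     ]]
bowl [[ 0.39868516 -0.32802135  0.02      ]] org [[ 0.5839509  -0.43903898  0.1       ]]
base px [[233.69962952 362.34623267]]
```

```bash
cat >> h.py <<'E'
def st():
    o=readout.get_obs();R=Ro.from_quat(o['tool_rot']).as_matrix()
    print('t%.2f'%o['clock'],'p',(o['eef_pos']*1e3).round(1),'az%.2f'%np.degrees(np.arctan2(R[1,0],R[0,0])),'tilt',R[2].round(3),'q',np.degrees(o['joint_pos']).round(0),'F',o['ft_force'].round(2),'M',o['ft_torque'].round(2),'g%.1f'%(o['grip_width']*1e3));return o,R
def to(x,y,z,az):
    "TCP target mm, azimuth deg of tool x, tool down"
    o,R=st();a=np.radians(az);G=np.array([[np.cos(a),np.sin(a),0],[np.sin(a),-np.cos(a),0],[0,0,-1]])
    print(' ->',(R.T@(np.array([x,y,z])-o['eef_pos']*1e3)).round(1).tolist(),Ro.from_matrix(R.T@G).as_rotvec().round(4).tolist())
def g2t(ax,ay,jyaw,zg,d=120):
    "grasp on handle of a jar with axis (ax,ay) mm, yaw deg, grasp height zg -> TCP"
    a=np.radians(jyaw+180);return ax+d*np.cos(a),ay+d*np.sin(a),zg+54,jyaw+180
E
python3 -c "
from h import *
to(330,-150,340,108)
to(455,149,300,195)"
```

```text
t0.15 p [ 184.8 -464.2  303.2] az21.70 tilt [-0.    -0.002 -1.   ] q [-68.  14.   0.  77.  -0.  90.] F [-0.43  0.63 -0.12] M [-0.03 -0.03 -0.02] g85.5
 -> [251.1, -238.3, -36.4] [-0.0013, -0.0012, -1.5062]
t0.15 p [ 184.8 -464.2  303.2] az21.70 tilt [-0.    -0.002 -1.   ] q [-68.  14.   0.  77.  -0.  90.] F [-0.43  0.63 -0.12] M [-0.03 -0.03 -0.02] g85.5
 -> [477.8, -469.8, 4.0] [-0.0001, -0.0024, -3.0246]
```

Request:
send_rows([
  [[251,-238,-36],[0,0,-1.506],85],
  [[251,-238,-36],[0,0,-1.506],85],
  [[251,-238,-36],[0,0,-1.506],85],
  [[251,-238,-36],[0,0,-1.506],85],
  [[251,-238,-36],[0,0,-1.506],85],
  [[251,-238,-36],[0,0,-1.506],85],
  [[251,-238,-36],[0,0,-1.506],85],
  [[251,-238,-36],[0,0,-1.506],85],
  [[251,-238,-36],[0,0,-1.506],85],
  [[251,-238,-36],[0,0,-1.506],85],
  [[251,-238,-36],[0,0,-1.506],85],
  [[251,-238,-36],[0,0,-1.506],85],
])

```text
clock: 1.15
eef_pos: [0.3301, -0.1496, 0.3395]
tool_rot: [0.587, 0.81, 0.0, -0.001]
ft_force: [-0.2, 0.1, 0.2]
grip_width: 0.0851
```

```bash
python3 -c "
from h import *
to(455,149,300,195)"
```

```text
t1.15 p [ 330.1 -149.6  339.5] az108.12 tilt [ 0.002 -0.    -1.   ] q [-24.  -3. -13.  80.   0.  47.] F [-0.21  0.11  0.21] M [0.02 0.   0.02] g85.1
 -> [244.8, 211.6, 39.8] [0.0011, -0.0017, -1.5164]
```

Request:
send_rows([
  [[245,212,40],[0,0,-1.516],85],
  [[245,212,40],[0,0,-1.516],85],
  [[245,212,40],[0,0,-1.516],85],
  [[245,212,40],[0,0,-1.516],85],
  [[245,212,40],[0,0,-1.516],85],
  [[245,212,40],[0,0,-1.516],85],
  [[245,212,40],[0,0,-1.516],85],
  [[245,212,40],[0,0,-1.516],85],
  [[245,212,40],[0,0,-1.516],85],
  [[245,212,40],[0,0,-1.516],85],
  [[245,212,40],[0,0,-1.516],85],
  [[245,212,40],[0,0,-1.516],85],
])

```text
clock: 2.15
eef_pos: [0.4551, 0.1497, 0.2992]
tool_rot: [-0.122, 0.993, 0.001, -0.001]
ft_force: [0.2, 0.5, 0.2]
grip_width: 0.085
```

```bash
python3 - <<'E'
from h import *
import json
st();c=get_calibration('wrist');json.dump({k:np.array(v).tolist() for k,v in c.items()},open('w1.json','w'))
im=camera('wrist')[:,:,::-1];cv2.imwrite('pics/w1r.png',im);cv2.imwrite('pics/w1.png',cv2.resize(im,None,fx=1.56,fy=1.56,interpolation=cv2.INTER_CUBIC))
E
```

```text
t2.15 p [455.1 149.7 299.2] az-165.99 tilt [ 0.002  0.002 -1.   ] q [18. 12. -3. 75.  0.  4.] F [0.2  0.54 0.23] M [-0.    0.02 -0.02] g85.0
```

View pics/w1.png

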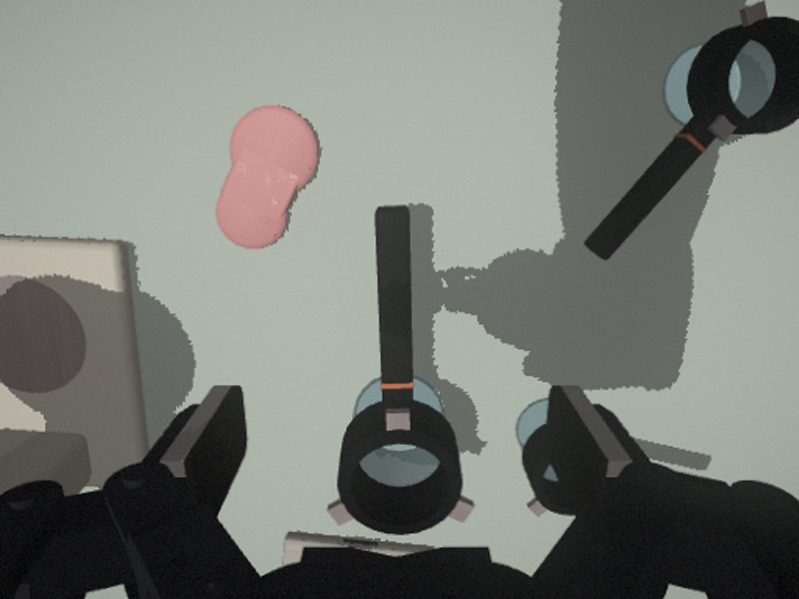

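The wrist view shows the jar's handle running from (393,207) to the band at (397,384), with the neck around (400,460). The gua sha is off to the left and the smaller jars are clear to the right.

```bash
python3 - <<'E'
from h import *
from scipy.optimize import least_squares
import json
c=json.load(open('w1.json'))
k=512/799
P=np.array([(393,207),(397,384)])*k
H=unproj(c,P,.072);d=H[0]-H[1];print(H,np.degrees(np.arctan2(-d[1],-d[0])))
Rz=lambda a:np.array([[np.cos(a),-np.sin(a)],[np.sin(a),np.cos(a)]])
# corners: end top corners; handle edges at y 380; lug outer top corners
pts=[((-.171,-.01,.072),(376,208)),((-.171,.01,.072),(410,207)),
((-.051,-.0072,.090),(387,409)),((-.051,.0072,.090),(409,409))]
loc=np.array([p[0] for p in pts]);px=np.array([p[1] for p in pts])*k
def f(p):
    W=np.c_[loc[:,:2]@Rz(p[2]).T+p[:2],loc[:,2]];return (proj(c,W)-px).ravel()
for flip in(1,-1):
    loc[:,1]*=flip
    r=least_squares(f,[.587,.184,.26]);print(r.x,np.degrees(r.x[2]),r.fun.round(1))
# neck rim left/right extremes
p=r.x
a=np.linspace(0,6.28,181);q=proj(c,np.c_[p[0]+.04*np.cos(a),p[1]+.04*np.sin(a),0*a+.092])/k;print(q.min(0),q.max(0))
lug=np.array([[.051*np.cos(t),.051*np.sin(t)] for t in np.radians([60,180,300])])@Rz(p[2]).T+p[:2]
print(proj(c,np.c_[lug,[.09]*3])/k)
E
```

```text
[[0.42147272 0.13948363 0.072     ]
 [0.5294249  0.16871199 0.072     ]] 15.149772975072736
[0.58633011 0.18469327 0.2676922 ] 15.337633511077936 [-0.3 -0.4  0.3 -0.3 -0.6  0.6  0.6  0.3]
[0.58647718 0.18475396 0.26792481] 15.350960616557296 [ 22.1  -0.8 -22.1   0.4  14.7   0.4 -14.6   0.8]
[336.74596321 427.59497096] [463.07805702 533.79017909]
[[468.43322616 512.07830464]
 [398.0270487  409.95974047]
 [333.18517228 514.91341143]]
```

```bash
python3 -c "
from h import *
to(*g2t(586.4,184.7,15.25,62))"
```

```text
t2.20 p [455.1 149.6 299.3] az-165.80 tilt [ 0.002  0.002 -1.   ] q [18. 12. -3. 75.  0.  4.] F [ 0.8  -0.18 -0.27] M [0.   0.   0.06] g85.0
 -> [-16.2, -0.6, 183.3] [0.0017, -0.0017, -0.0184]
```

Request:
send_rows([
  [[-16,-0.6,60],[0.0017,-0.0017,-0.018],85],
  [[-16.2,-0.6,183.3],[0.0017,-0.0017,-0.018],85],
  [[-16.2,-0.6,183.3],[0.0017,-0.0017,-0.018],85],
  [[-16.2,-0.6,183.3],[0.0017,-0.0017,-0.018],85],
  [[-16.2,-0.6,183.3],[0.0017,-0.0017,-0.018],85],
  [[-16.2,-0.6,183.3],[0.0017,-0.0017,-0.018],85],
  [[-16.2,-0.6,183.3],[0.0017,-0.0017,-0.018],85],
  [[-16.2,-0.6,183.3],[0.0017,-0.0017,-0.018],50],
  [[-16.2,-0.6,183.3],[0.0017,-0.0017,-0.018],35],
  [[-16.2,-0.6,183.3],[0.0017,-0.0017,-0.018],30],
])

```text
clock: 3.03
eef_pos: [0.472, 0.1536, 0.1181]
tool_rot: [-0.132, 0.991, 0.0, 0.002]
ft_force: [0.1, -0.4, -0.0]
grip_width: 0.051
```

```bash
python3 -c "
from h import *
to(*g2t(586.4,184.7,15.25,62))"
```

```text
t3.03 p [472.  153.6 118.1] az-164.80 tilt [-0.004  0.    -1.   ] q [ 18.  23. -17.  50.  -0.   3.] F [ 0.11 -0.35 -0.02] M [ 0.02  0.02 -0.  ] g51.0
 -> [1.5, -0.1, 2.1] [0.0001, 0.0043, -0.0008]
```

Request:
send_rows([
  [[1.5,-0.1,2.1],[0,0.004,0],26],
  [[1.5,-0.1,2.1],[0,0.004,0],15],
  [[1.5,-0.1,2.1],[0,0.004,0],5],
  [[1.5,-0.1,2.1],[0,0.004,0],0],
  [[1.5,-0.1,2.1],[0,0.004,0],0],
  [[1.5,-0.1,2.1],[0,0.004,0],0],
  [[1.5,-0.1,2.1],[0,0.004,0],0],
  [[1.5,-0.1,2.1],[0,0.004,0],0],
])

```text
clock: 3.7
eef_pos: [0.4708, 0.1533, 0.1165]
tool_rot: [-0.132, 0.991, 0.0, 0.001]
ft_force: [-2.4, -0.2, 5.9]
grip_width: 0.0191
```

```bash
python3 -c "
from h import *
st()"
```

```text
t3.70 p [470.8 153.3 116.5] az-164.79 tilt [-0.001  0.    -1.   ] q [ 18.  23. -17.  50.   0.   3.] F [-2.36 -0.22  5.9 ] M [0.12 0.03 0.01] g19.1
```

```bash
python3 -c "
from h import *
to(*g2t(586.4,184.7,15.25,95))
to(*g2t(575,70,-15,95))"
```

```text
t3.70 p [470.8 153.3 116.5] az-164.79 tilt [-0.001  0.    -1.   ] q [ 18.  23. -17.  50.   0.   3.] F [-2.36 -0.22  5.9 ] M [0.12 0.03 0.01] g19.1
 -> [0.2, -0.1, -32.5] [0.0004, 0.0012, -0.0007]
t3.70 p [470.8 153.3 116.5] az-164.79 tilt [-0.001  0.    -1.   ] q [ 18.  23. -17.  50.   0.   3.] F [-2.36 -0.22  5.9 ] M [0.12 0.03 0.01] g19.1
 -> [25.0, -47.3, -32.6] [0.0007, 0.0011, 0.5273]
```

Request:
send_rows([
  [[0.2,0,-8],[0,0,0],0],
  [[0.2,0,-20],[0,0,0],0],
  [[0.2,0,-32.5],[0,0,0],0],
  [[0.2,0,-32.5],[0,0,0],0],
  [[5,-10,-32.5],[0,0,0.12],0],
  [[10,-20,-32.5],[0,0,0.24],0],
  [[15,-30,-32.5],[0,0,0.35],0],
  [[21,-40,-32.5],[0,0,0.45],0],
  [[25,-47,-32.5],[0,0,0.527],0],
  [[25,-47,-32.5],[0,0,0.527],0],
  [[25,-47,-32.5],[0,0,0.527],0],
])

```text
clock: 4.62
eef_pos: [0.4585, 0.1011, 0.1483]
tool_rot: [0.13, 0.992, 0.0, -0.0]
ft_force: [-0.1, 0.9, -2.2]
grip_width: 0.0191
```

```bash
python3 -c "
from h import *
st()
to(*g2t(583,20,-47,90))"
```

```text
t4.62 p [458.5 101.1 148.3] az165.08 tilt [ 0.001  0.001 -1.   ] q [ 12.  18. -19.  53.   0.  27.] F [-0.13  0.87 -2.19] M [0.08 0.14 0.02] g19.1
t4.62 p [458.5 101.1 148.3] az165.08 tilt [ 0.001  0.001 -1.   ] q [ 12.  18. -19.  53.   0.  27.] F [-0.13  0.87 -2.19] M [0.08 0.14 0.02] g19.1
 -> [-39.5, 17.4, 4.3] [0.0005, -0.0007, 0.5599]
```

Request:
send_rows([
  [[-8,3,4],[0,0,0.11],0],
  [[-16,7,4],[0,0,0.22],0],
  [[-24,10,4],[0,0,0.33],0],
  [[-32,14,4],[0,0,0.45],0],
  [[-39.5,17.4,4.3],[0,0,0.56],0],
  [[-39.5,17.4,4.3],[0,0,0.56],0],
  [[-39.5,17.4,4.3],[0,0,0.56],0],
  [[-39.5,17.4,4.3],[0,0,0.56],0],
])

```text
clock: 5.28
eef_pos: [0.5005, 0.108, 0.1436]
tool_rot: [0.397, 0.918, 0.0, -0.001]
ft_force: [-0.7, -0.5, -2.1]
grip_width: 0.0193
```

```bash
python3 - <<'E'
from h import *
import json
st();c=get_calibration('wrist');json.dump({k:np.array(v).tolist() for k,v in c.items()},open('w2.json','w'))
im=camera('wrist')[:,:,::-1];s=camera('side')[:,:,::-1]
cv2.imwrite('pics/w2r.png',im);cv2.imwrite('pics/s2r.png',s)
a=cv2.resize(im,(640,480),interpolation=cv2.INTER_CUBIC)
cv2.imwrite('pics/w2.png',a);crop('',200,150,150,100,5.3,'pics/s2.png','pics/s2r.png')
E
```

```text
t5.28 p [500.5 108.  143.6] az133.20 tilt [ 0.002 -0.001 -1.   ] q [ 12.  23. -13.  55.   0.  59.] F [-0.68 -0.52 -2.12] M [ 0.12  0.05 -0.01] g19.3
```

View pics/w2.png

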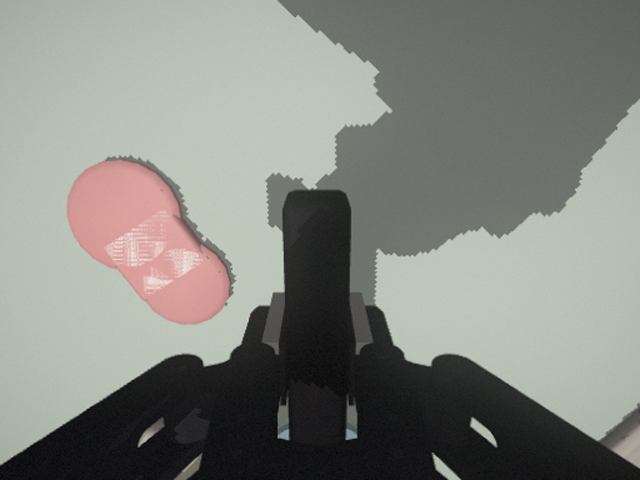

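View pics/s2.png

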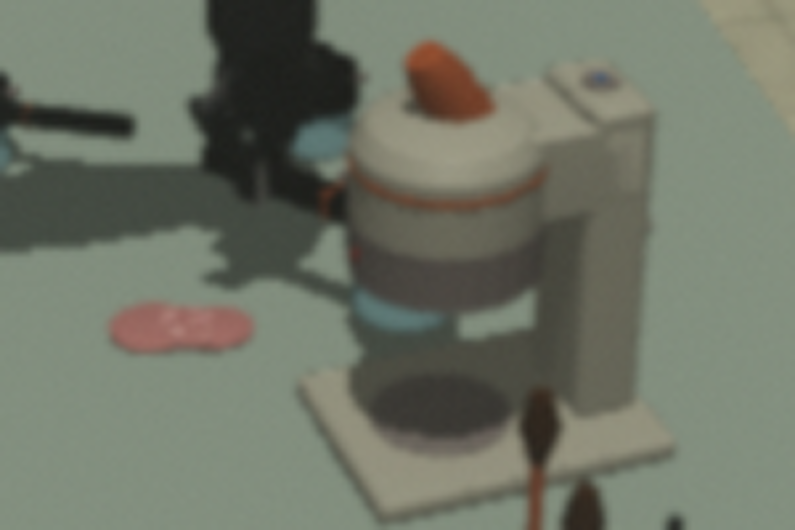

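```bash
cat >> fit.py <<'E'
print('---')
cs2=lambda p:np.array(p)/5.3+[200,150]-.4
def g2(p,zc=.018):
    e=[(proj(T,w(p,l))[0]-ct(c)) for l,c in st]
    ee=[circ(S,p,.06,.14,'l')-(cs((456,0))[0]+cs2((350,0))[0])/2,circ(S,p,.06,.14,'r')-(cs((637,0))[0]+cs2((542,0))[0])/2,circ(S,p,.06,.132,'b')-208.4,
     (circ(T,p,.06,.185,'l')+circ(T,p,.06,.185,'r'))/2-ct((624.5,0))[0],circ(T,p,.06,.14,'b')-ct((0,437))[1],
     (circ(T,p,.06,.185,'r')-circ(T,p,.06,.185,'l'))-225/5.7]
    return np.concatenate(e+[ee])
r=least_squares(g2,[.585,-.101,.2],loss='soft_l1',f_scale=.5);print(r.x,np.degrees(r.x[2]),r.fun.round(2))
p=r.x
for z in(.13,.14,.15): print('red dot',z,proj(S,w(p,(-.061,0,z))),'seen',cs2((354,255)))
E
python3 fit.py | sed -n '/---/,$p'
```

```text
---
[ 0.58562214 -0.1001032   0.20098829] 11.515780714948555 [-0.16  0.14  1.02  0.53  0.06 -1.5  -0.16  0.48  0.19 -1.23  0.14  0.04]
red dot 0.13 [[266.52643919 202.78358911]] seen [266.39245283 197.71320755]
red dot 0.14 [[266.53596135 200.13569731]] seen [266.39245283 197.71320755]
red dot 0.15 [[266.54552376 197.46844509]] seen [266.39245283 197.71320755]
```

```bash
python3 - <<'E'
from h import *
im=np.mean([camera('top').astype(float) for _ in range(6)],0)
np.save('top_avg.npy',im)
for y in(184,187,190):
    print(y,'L',im[y,238:254].mean(1).round(0).astype(int).tolist(),'R-B',(im[y,238:254,0]-im[y,238:254,2]).round(0).astype(int).tolist())
    print('   R',im[y,274:292].mean(1).round(0).astype(int).tolist(),'R-B',(im[y,274:292,0]-im[y,274:292,2]).round(0).astype(int).tolist())
k=cv2.resize(im[135:225,225:300,::-1].clip(0,255).astype(np.uint8),None,fx=6.5,fy=6.5,interpolation=cv2.INTER_CUBIC)
cv2.imwrite('pics/t3.png',k)
E
```

```text
184 L [81, 90, 92, 93, 90, 90, 98, 108, 119, 130, 133, 134, 136, 136, 137, 138] R-B [5, 7, 7, 8, 9, 11, 11, 8, 10, 10, 10, 11, 11, 10, 12, 10]
   R [146, 145, 144, 143, 143, 140, 133, 125, 121, 122, 127, 133, 136, 136, 137, 137, 136, 136] R-B [11, 11, 11, 12, 11, 11, 11, 11, 16, 15, 8, 3, 1, 1, 1, 1, 1, 1]
187 L [68, 83, 91, 92, 90, 89, 97, 105, 116, 128, 133, 135, 136, 137, 138, 138] R-B [4, 6, 6, 7, 11, 11, 10, 9, 10, 11, 11, 11, 10, 10, 12, 11]
   R [148, 147, 145, 145, 144, 138, 131, 126, 124, 124, 128, 131, 133, 136, 137, 136, 137, 136] R-B [12, 11, 11, 12, 11, 11, 11, 12, 14, 17, 11, 5, 2, 1, 1, 1, 1, 1]
190 L [61, 74, 86, 90, 93, 94, 96, 100, 109, 121, 129, 134, 135, 137, 137, 138] R-B [4, 5, 6, 8, 13, 16, 14, 10, 10, 10, 10, 11, 11, 10, 10, 11]
   R [147, 146, 145, 144, 140, 134, 126, 125, 128, 134, 137, 135, 135, 136, 137, 137, 136, 137] R-B [11, 12, 11, 12, 11, 11, 10, 12, 16, 16, 12, 7, 3, 1, 1, 1, 1, 1]
```

View pics/t3.png

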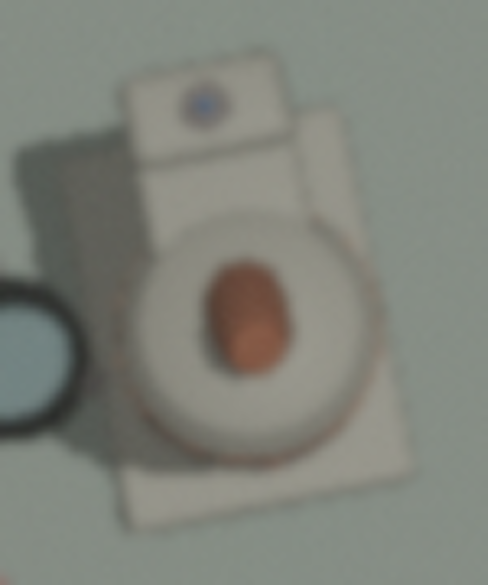

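```bash
python3 -c "
from h import *
to(*g2t(585.5,-100.3,-48,90))"
```

```text
t5.68 p [501.1 107.7 144.1] az133.01 tilt [ 0.001  0.    -1.   ] q [ 12.  22. -13.  55.   0.  59.] F [ 0.14  0.25 -1.86] M [0.13 0.11 0.01] g19.0
 -> [-89.7, -78.0, 0.0] [0.0004, -0.0008, 0.0177]
```

Request:
send_rows([
  [[-10,-9,0],[0,0,0.006],0],
  [[-26,-23,0],[0,0,0.018],0],
  [[-42,-37,0],[0,0,0.018],0],
  [[-58,-51,0],[0,0,0.018],0],
  [[-72,-63,0],[0,0,0.018],0],
  [[-83,-72,0],[0,0,0.018],0],
  [[-89.7,-78,0],[0,0,0.018],0],
  [[-89.7,-78,0],[0,0,0.018],0],
  [[-89.7,-78,0],[0,0,0.018],0],
  [[-89.7,-78,0],[0,0,0.018],0],
])

```text
clock: 6.52
eef_pos: [0.5051, -0.0105, 0.144]
tool_rot: [0.407, 0.914, 0.001, -0.0]
ft_force: [-0.1, -0.6, -1.9]
grip_width: 0.0188
```

```bash
python3 - <<'E'
from h import *
to(*g2t(585.5,-100.3,-48,90))
s=np.mean([camera('side')[:,:,::-1].astype(float) for _ in range(4)],0);cv2.imwrite('pics/s4r.png',s)
crop('',235,160,90,85,7,'pics/s4.png','pics/s4r.png')
E
```

```text
t6.52 p [505.1 -10.5 144. ] az132.02 tilt [ 0.001  0.001 -1.   ] q [ -1.  22. -14.  54.   0.  47.] F [-0.15 -0.55 -1.85] M [0.15 0.13 0.04] g18.8
 -> [-0.5, -0.4, -0.0] [0.0007, -0.0012, 0.0003][ WARN:0@1.670] global loadsave.cpp:1063 imwrite_ Unsupported depth image for selected encoder is fallbacked to CV_8U.
```

View pics/s4.png

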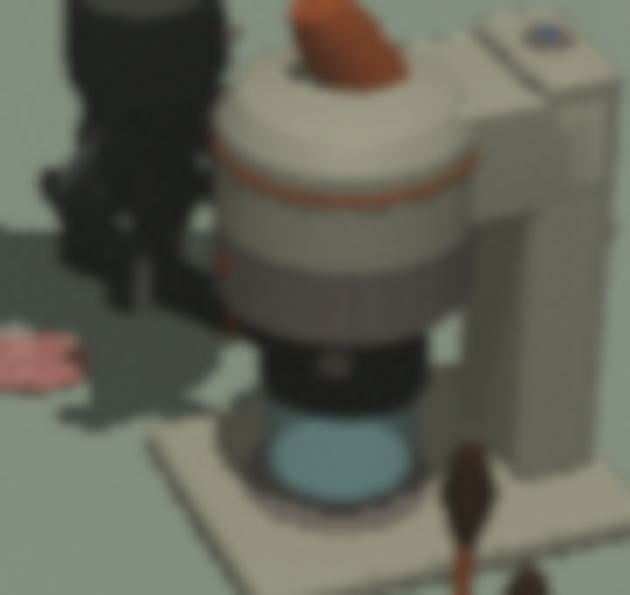

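The jar hangs upright under the skirt, with the collar spanning about 264–426 and the skirt 215–470. A lug faces the camera at (333,365). I'll measure the lateral centring numerically.

```bash
python3 - <<'E'
from h import *
S=get_calibration('side');im=cv2.imread('pics/s4r.png').astype(float)
for y in(196,198,200): # skirt rows
    print('skirt',y,im[y,260:272].round(0).astype(int).tolist(), im[y,296:308].round(0).astype(int).tolist())
for y in(213,215,217):
    print('neck',y,im[y,266:280].mean(1).round(0).astype(int).tolist(), im[y,290:302].mean(1).round(0).astype(int).tolist())
def cl(x,y,r,z):
    a=np.linspace(0,6.28,361);q=proj(S,np.c_[x+r*np.cos(a),y+r*np.sin(a),0*a+z]);return q[:,0].min(),q[:,0].max(),q[:,1].min(),q[:,1].max()
print(cl(.5855,-.1003,.06,.14),cl(.5855,-.1003,.04,.1),cl(.5855,-.1003,.036,.09),cl(.5855,-.1003,.036,.028))
print(proj(S,[[.5855,-.1003,.14],[.5965,-.1003,.14]]))
E
```

```text
skirt 196 [[37, 42, 40], [49, 55, 52], [59, 66, 61], [63, 71, 65], [60, 68, 64], [54, 60, 62], [48, 54, 64], [50, 55, 68], [55, 61, 66], [58, 63, 66], [61, 68, 70], [66, 75, 77]] [[76, 87, 88], [70, 80, 81], [65, 72, 74], [60, 66, 69], [57, 62, 65], [55, 61, 63], [56, 64, 64], [60, 69, 69], [61, 71, 71], [62, 72, 71], [61, 71, 71], [61, 71, 71]]
skirt 198 [[29, 32, 31], [31, 34, 33], [35, 40, 37], [42, 48, 45], [48, 53, 52], [46, 52, 58], [42, 46, 67], [44, 49, 70], [53, 58, 66], [55, 60, 64], [57, 62, 65], [59, 64, 67]] [[62, 68, 72], [60, 66, 69], [58, 64, 68], [58, 63, 66], [56, 61, 63], [54, 60, 62], [56, 64, 65], [60, 70, 70], [61, 71, 71], [61, 71, 71], [62, 72, 72], [62, 72, 72]]
skirt 200 [[28, 31, 31], [28, 31, 30], [28, 31, 31], [28, 31, 31], [31, 34, 34], [38, 42, 43], [46, 50, 53], [51, 56, 60], [54, 60, 62], [56, 61, 64], [57, 62, 65], [59, 64, 67]] [[62, 67, 71], [60, 66, 69], [58, 63, 67], [58, 62, 65], [56, 61, 64], [54, 60, 62], [57, 64, 66], [60, 70, 70], [61, 71, 70], [61, 71, 71], [62, 72, 72], [62, 72, 72]]
neck 213 [123, 130, 132, 132, 126, 103, 61, 34, 28, 29, 
[... 169 characters left out ...]
72, 71, 69, 67]
neck 217 [120, 109, 85, 73, 70, 69, 65, 57, 49, 43, 38, 34, 31, 30] [31, 33, 35, 44, 57, 68, 71, 72, 72, 72, 70, 68]
(np.float64(265.5370738564713), np.float64(302.3911364528899), np.float64(187.5500172814812), np.float64(206.48024274251722)) (np.float64(271.56717569778107), np.float64(295.78339522794073), np.float64(200.76023234098847), np.float64(213.67681421830798)) (np.float64(272.7462438447799), np.float64(294.4622395519301), np.float64(203.89725130988174), np.float64(215.58550679581947)) (np.float64(272.5532984547422), np.float64(293.7941730435406), np.float64(219.12952783661106), np.float64(231.18235134936657))
[[283.95659507 196.67837459]
 [287.25933865 196.39309022]]
```

Request:
send_rows([
  [[-0.5,-0.4,-4],[0,0,0],0],
  [[-0.5,-0.4,-8],[0,0,0],0],
  [[-0.5,-0.4,-11],[0,0,0],0],
  [[-0.5,-0.4,-11],[0,0,0],0],
  [[-0.5,-0.4,-11],[0,0,0],0],
])

```text
clock: 7.13
eef_pos: [0.5056, -0.0109, 0.1555]
tool_rot: [0.406, 0.914, 0.001, 0.0]
ft_force: [-0.2, 0.3, -2.2]
grip_width: 0.0192
```

Request:
send_rows([
  [[0,0,-1],[0,0,0],0],
  [[0,0,-2],[0,0,0],0],
  [[0,0,-2],[0,0,0],0],
])

```text
clock: 7.38
eef_pos: [0.5056, -0.011, 0.1576]
tool_rot: [0.406, 0.914, 0.001, 0.0]
ft_force: [-0.6, 0.0, -1.1]
grip_width: 0.019
```

```bash
python3 -c "
from h import *
to(*g2t(585.5,-100.3,-48,105))"
```

```text
t7.38 p [505.6 -11.  157.6] az132.06 tilt [ 0.     0.001 -1.   ] q [ -1.  21. -13.  56.   0.  47.] F [-0.56  0.   -1.11] M [ 0.17  0.09 -0.05] g19.0
 -> [0.2, -0.4, -1.4] [0.0014, -0.0, 0.001]
```

Request:
send_rows([
  [[0.2,-0.4,-0.7],[0,0,0],0],
  [[0.2,-0.4,-1.2],[0,0,0],0],
  [[0.2,-0.4,-1.2],[0,0,0],0],
])

```text
clock: 7.63
eef_pos: [0.5052, -0.0111, 0.1589]
tool_rot: [0.406, 0.914, 0.001, 0.0]
ft_force: [-0.6, -0.9, -1.2]
grip_width: 0.019
```

```bash
python3 -c "
from h import *
st()"
```

```text
t7.63 p [505.2 -11.1 158.9] az132.05 tilt [-0.     0.002 -1.   ] q [ -1.  21. -13.  56.   0.  47.] F [-0.62 -0.86 -1.23] M [ 0.19  0.18 -0.04] g19.0
```

Request:
send_rows([
  [[0,0,-0.7],[0,0,0],0],
  [[0,0,-1.3],[0,0,0],0],
  [[0,0,-1.3],[0,0,0],0],
])

```text
clock: 7.88
eef_pos: [0.5051, -0.0111, 0.1602]
tool_rot: [0.406, 0.914, 0.001, 0.0]
ft_force: [0.4, 0.4, -2.7]
grip_width: 0.0188
```

Request:
send_rows([
  [[0,0,-0.7],[0,0,0],0],
  [[0,0,-1.3],[0,0,0],0],
  [[0,0,-1.3],[0,0,0],0],
])

```text
clock: 8.13
eef_pos: [0.5048, -0.0109, 0.1613]
tool_rot: [0.406, 0.914, 0.001, -0.0]
ft_force: [-0.3, 0.5, -3.9]
grip_width: 0.0189
```

```bash
python3 -c "
from h import *
to(*g2t(585.5,-100.3,-48,108))"
```

```text
t8.13 p [504.8 -10.9 161.3] az132.06 tilt [ 0.001  0.001 -1.   ] q [ -1.  21. -13.  57.   0.  47.] F [-0.33  0.54 -3.86] M [0.38 0.32 0.04] g18.9
 -> [-0.4, 0.2, -0.7] [0.001, -0.0012, 0.001]
```

```bash
python3 -c "
from h import *
to(*g2t(585.5,-100.3,-44,106))
to(*g2t(585.5,-100.3,-44,108))"
```

```text
t8.13 p [504.8 -10.9 161.3] az132.06 tilt [ 0.001  0.001 -1.   ] q [ -1.  21. -13.  57.   0.  47.] F [-0.33  0.54 -3.86] M [0.38 0.32 0.04] g18.9
 -> [-0.7, -8.2, 1.3] [0.0011, -0.0012, -0.0688]
t8.13 p [504.8 -10.9 161.3] az132.06 tilt [ 0.001  0.001 -1.   ] q [ -1.  21. -13.  57.   0.  47.] F [-0.33  0.54 -3.86] M [0.38 0.32 0.04] g18.9
 -> [-0.7, -8.2, -0.7] [0.0011, -0.0012, -0.0688]
```

Request:
send_rows([
  [[-0.3,-1,1.3],[0,0,-0.008],0],
  [[-0.7,-4,1.3],[0,0,-0.035],0],
  [[-0.7,-8.2,1.3],[0,0,-0.069],0],
  [[-0.7,-8.2,1.3],[0,0,-0.069],0],
  [[-0.7,-8.2,0.3],[0,0,-0.069],0],
  [[-0.7,-8.2,-0.7],[0,0,-0.069],0],
  [[-0.7,-8.2,-0.7],[0,0,-0.069],0],
])

```text
clock: 8.72
eef_pos: [0.4988, -0.0168, 0.1618]
tool_rot: [0.375, 0.927, 0.001, -0.001]
ft_force: [-0.2, 0.5, -4.7]
grip_width: 0.0188
```

```bash
python3 -c "
from h import *
to(*g2t(585.5,-100.3,-44,108))"
```

```text
t8.72 p [498.8 -16.8 161.8] az135.99 tilt [ 0.002  0.001 -1.   ] q [ -2.  20. -14.  56.   0.  42.] F [-0.21  0.53 -4.66] M [ 0.33  0.43 -0.1 ] g18.8
 -> [-0.3, 0.1, -0.2] [0.0007, -0.0021, -0.0002]
```

```bash
python3 -c "
from h import *
to(*g2t(585.5,-100.3,-48,106))
to(*g2t(585.5,-100.3,-52,106))
to(*g2t(585.5,-100.3,-52,108))"
```

```text
t8.72 p [498.8 -16.8 161.8] az135.99 tilt [ 0.002  0.001 -1.   ] q [ -2.  20. -14.  56.   0.  42.] F [-0.21  0.53 -4.66] M [ 0.33  0.43 -0.1 ] g18.8
 -> [-0.6, 8.5, 1.8] [0.0006, -0.0021, 0.0696]
t8.72 p [498.8 -16.8 161.8] az135.99 tilt [ 0.002  0.001 -1.   ] q [ -2.  20. -14.  56.   0.  42.] F [-0.21  0.53 -4.66] M [ 0.33  0.43 -0.1 ] g18.8
 -> [-1.5, 16.8, 1.8] [0.0005, -0.0021, 0.1394]
t8.72 p [498.8 -16.8 161.8] az135.99 tilt [ 0.002  0.001 -1.   ] q [ -2.  20. -14.  56.   0.  42.] F [-0.21  0.53 -4.66] M [ 0.33  0.43 -0.1 ] g18.8
 -> [-1.5, 16.8, -0.2] [0.0005, -0.0021, 0.1394]
```

Request:
send_rows([
  [[-0.3,1,1.8],[0,-0.002,0.01],0],
  [[-0.5,6,1.8],[0,-0.002,0.05],0],
  [[-1,12,1.8],[0,-0.002,0.1],0],
  [[-1.5,16.8,1.8],[0,-0.002,0.139],0],
  [[-1.5,16.8,1.8],[0,-0.002,0.139],0],
  [[-1.5,16.8,0.8],[0,-0.002,0.139],0],
  [[-1.5,16.8,-0.2],[0,-0.002,0.139],0],
  [[-1.5,16.8,-0.2],[0,-0.002,0.139],0],
])

```text
clock: 9.38
eef_pos: [0.5114, -0.0056, 0.1619]
tool_rot: [0.438, 0.899, 0.001, -0.0]
ft_force: [1.0, 1.8, -5.1]
grip_width: 0.0189
```

```bash
python3 -c "
from h import *
to(*g2t(585.5,-100.3,-52,109))"
```

```text
t9.38 p [511.4  -5.6 161.9] az128.06 tilt [ 0.001  0.001 -1.   ] q [ -1.  21. -12.  57.   0.  51.] F [ 0.96  1.8  -5.13] M [0.67 0.33 0.14] g18.9
 -> [-0.2, 0.1, -1.1] [0.0007, -0.001, 0.0011]
```

```bash
python3 -c "
from h import *
to(*g2t(585.5,-100.3,-48,104.5))
to(*g2t(585.5,-100.3,-48,106))"
```

```text
t9.38 p [511.4  -5.6 161.9] az128.06 tilt [ 0.001  0.001 -1.   ] q [ -1.  21. -12.  57.   0.  51.] F [ 0.96  1.8  -5.13] M [0.67 0.33 0.14] g18.9
 -> [-0.5, -8.2, 3.4] [0.0007, -0.001, -0.0687]
t9.38 p [511.4  -5.6 161.9] az128.06 tilt [ 0.001  0.001 -1.   ] q [ -1.  21. -12.  57.   0.  51.] F [ 0.96  1.8  -5.13] M [0.67 0.33 0.14] g18.9
 -> [-0.5, -8.2, 1.9] [0.0007, -0.001, -0.0687]
```

Request:
send_rows([
  [[-0.2,0,3.4],[0,0,0],0],
  [[-0.5,-4,3.4],[0,0,-0.035],0],
  [[-0.5,-8.2,3.4],[0,0,-0.069],0],
  [[-0.5,-8.2,1.9],[0,0,-0.069],0],
  [[-0.5,-8.2,1.9],[0,0,-0.069],0],
])

```text
clock: 9.8
eef_pos: [0.5051, -0.0114, 0.1602]
tool_rot: [0.407, 0.913, 0.0, -0.0]
ft_force: [-0.8, -0.3, -3.3]
grip_width: 0.0189
```

```bash
python3 -c "
from h import *
to(*g2t(585.5,-100.3,-48,106))"
```

```text
t9.80 p [505.1 -11.4 160.2] az131.92 tilt [ 0.001  0.001 -1.   ] q [ -1.  21. -13.  56.   0.  47.] F [-0.81 -0.3  -3.34] M [ 0.29  0.33 -0.07] g18.9
 -> [0.2, 0.3, 0.2] [0.0006, -0.0006, -0.0013]
```

Request:
send_rows([
  [[1.5,0,0],[0,0,0],0],
  [[3,0,0],[0,0,0],0],
  [[3,0,0],[0,0,0],0],
])

```text
clock: 10.05
eef_pos: [0.5033, -0.009, 0.1605]
tool_rot: [0.407, 0.913, 0.001, 0.0]
ft_force: [0.2, -0.9, -2.4]
grip_width: 0.0191
```

```bash
python3 -c "
from h import *
st()"
```

```text
t10.05 p [503.3  -9.  160.5] az131.92 tilt [ 0.     0.001 -1.   ] q [ -1.  20. -13.  56.   0.  47.] F [ 0.18 -0.9  -2.36] M [0.12 0.15 0.02] g19.1
```

Request:
send_rows([
  [[-1.5,0,0],[0,0,0],0],
  [[-3,0,0],[0,0,0],0],
  [[-4.5,0,0],[0,0,0],0],
  [[-6,0,0],[0,0,0],0],
  [[-6,0,0],[0,0,0],0],
])

```text
clock: 10.47
eef_pos: [0.5072, -0.0136, 0.1599]
tool_rot: [0.407, 0.913, 0.0, -0.0]
ft_force: [0.9, -0.6, -4.5]
grip_width: 0.019
```

```bash
python3 -c "
from h import *
st()"
```

```text
t10.47 p [507.2 -13.6 159.9] az131.91 tilt [ 0.001  0.    -1.   ] q [ -2.  21. -12.  57.   0.  47.] F [ 0.93 -0.59 -4.51] M [0.6  0.4  0.07] g19.0
```

Request:
send_rows([
  [[2,0,0.5],[0,0,0],0],
  [[4,0,0.5],[0,0,0],0],
  [[6,0,0.5],[0,0,0],0],
  [[6,0,-0.6],[0,0,0],0],
  [[6,0,-1.6],[0,0,0],0],
  [[6,0,-1.6],[0,0,0],0],
])

```text
clock: 10.97
eef_pos: [0.5036, -0.0091, 0.1621]
tool_rot: [0.407, 0.913, 0.001, 0.0]
ft_force: [-0.5, -0.8, -1.4]
grip_width: 0.0187
```

```bash
python3 -c "
from h import *
st()"
```

```text
t10.97 p [503.6  -9.1 162.1] az131.92 tilt [-0.     0.001 -1.   ] q [ -1.  20. -13.  57.   0.  47.] F [-0.49 -0.84 -1.39] M [ 0.11  0.12 -0.01] g18.7
```

Request:
send_rows([
  [[0,0,-0.8],[0,0,0],0],
  [[0,0,-1.5],[0,0,0],0],
  [[0,0,-1.5],[0,0,0],0],
])

```text
clock: 11.22
eef_pos: [0.5038, -0.0092, 0.1639]
tool_rot: [0.407, 0.913, 0.001, 0.001]
ft_force: [-0.1, -0.3, -0.8]
grip_width: 0.0192
```

```bash
python3 -c "
from h import *
st()"
```

```text
t11.22 p [503.8  -9.2 163.9] az131.91 tilt [-0.001  0.002 -1.   ] q [ -1.  20. -13.  57.   0.  47.] F [-0.12 -0.28 -0.84] M [ 0.09  0.11 -0.01] g19.2
```

Request:
send_rows([
  [[0,0,-0.8],[0,0,0],0],
  [[0,0,-1.5],[0,0,0],0],
  [[0,0,-1.5],[0,0,0],0],
])

```text
clock: 11.47
eef_pos: [0.5039, -0.0092, 0.1656]
tool_rot: [0.407, 0.913, 0.001, 0.001]
ft_force: [0.4, 0.4, -1.7]
grip_width: 0.0191
```

```bash
python3 -c "
from h import *
st()"
```

```text
t11.47 p [503.9  -9.2 165.6] az131.91 tilt [-0.001  0.002 -1.   ] q [ -1.  20. -13.  57.   0.  47.] F [ 0.42  0.41 -1.72] M [0.13 0.22 0.02] g19.1
```

Request:
send_rows([
  [[0,0,-1],[0,0,0],0],
  [[0,0,-2],[0,0,0],0],
  [[0,0,-2],[0,0,0],0],
])

```text
clock: 11.72
eef_pos: [0.5041, -0.0092, 0.1678]
tool_rot: [0.407, 0.913, 0.001, 0.001]
ft_force: [-0.2, 0.0, -1.2]
grip_width: 0.0188
```

```bash
python3 -c "
from h import *
st()"
```

```text
t11.72 p [504.1  -9.2 167.8] az131.91 tilt [-0.001  0.002 -1.   ] q [ -1.  20. -13.  57.   0.  47.] F [-0.22  0.03 -1.16] M [0.09 0.09 0.01] g18.8
```

Request:
send_rows([
  [[0,0,-0.8],[0,0,0],0],
  [[0,0,-1.6],[0,0,0],0],
  [[0,0,-1.6],[0,0,0],0],
])

```text
clock: 11.97
eef_pos: [0.5042, -0.0092, 0.1697]
tool_rot: [0.407, 0.913, 0.001, 0.001]
ft_force: [-0.5, -0.4, -1.4]
grip_width: 0.0192
```

```bash
python3 -c "
from h import *
st()"
```

```text
t11.97 p [504.2  -9.2 169.7] az131.91 tilt [-0.002  0.002 -1.   ] q [ -1.  20. -12.  58.   0.  47.] F [-0.53 -0.4  -1.42] M [ 0.18  0.15 -0.1 ] g19.2
```

Request:
send_rows([
  [[0,0,-0.8],[0,0,0],0],
  [[0,0,-1.5],[0,0,0],0],
  [[0,0,-1.5],[0,0,0],0],
])

```text
clock: 12.22
eef_pos: [0.5042, -0.0092, 0.1713]
tool_rot: [0.407, 0.913, 0.001, 0.001]
ft_force: [0.1, -0.1, -1.1]
grip_width: 0.0189
```

```bash
python3 -c "
from h import *
st()"
```

```text
t12.22 p [504.2  -9.2 171.3] az131.91 tilt [-0.002  0.003 -1.   ] q [ -1.  20. -12.  58.   0.  47.] F [ 0.15 -0.1  -1.13] M [ 0.13  0.1  -0.02] g18.9
```

Request:
send_rows([
  [[0,0,-0.6],[0,0,0],0],
  [[0,0,-1],[0,0,0],0],
  [[0,0,-1],[0,0,0],0],
])

```text
clock: 12.47
eef_pos: [0.5041, -0.0092, 0.1723]
tool_rot: [0.407, 0.913, 0.001, 0.001]
ft_force: [0.7, 0.7, -3.1]
grip_width: 0.0192
```

```bash
python3 -c "
from h import *
st()"
```

```text
t12.47 p [504.1  -9.2 172.3] az131.91 tilt [-0.002  0.002 -1.   ] q [ -1.  20. -12.  58.   0.  47.] F [ 0.69  0.66 -3.1 ] M [ 0.2   0.14 -0.05] g19.2
```

Request:
send_rows([
  [[1.5,0,0],[0,0,0],0],
  [[3,0,0],[0,0,0],0],
  [[3,0,0],[0,0,0],0],
])

```text
clock: 12.72
eef_pos: [0.5026, -0.0075, 0.1724]
tool_rot: [0.408, 0.913, 0.0, 0.002]
ft_force: [2.4, -4.2, -2.9]
grip_width: 0.0189
```

```bash
python3 -c "
from h import *
o,R=st();print(R.T@o['ft_force'])"
```

```text
t12.72 p [502.6  -7.5 172.4] az131.90 tilt [-0.004  0.002 -1.   ] q [ -1.  20. -12.  58.  -0.  47.] F [ 2.41 -4.15 -2.86] M [-0.47 -0.16 -0.02] g18.9
[-4.69198661 -0.98606673  2.87404875]
```

Request:
send_rows([
  [[-1.5,0,0],[0,0,0],0],
  [[-3,0,0],[0,0,0],0],
  [[-4.5,0,0],[0,0,0],0],
  [[-4.5,0,0],[0,0,0],0],
])

```text
clock: 13.05
eef_pos: [0.5051, -0.0105, 0.1721]
tool_rot: [0.407, 0.913, 0.001, 0.001]
ft_force: [-1.5, 1.8, -2.0]
grip_width: 0.019
```

```bash
python3 -c "
from h import *
o,R=st();print(R.T@o['ft_force'])"
```

```text
t13.05 p [505.1 -10.5 172.1] az131.91 tilt [-0.002  0.002 -1.   ] q [ -1.  20. -12.  58.   0.  47.] F [-1.53  1.81 -2.  ] M [0.51 0.4  0.06] g19.0
[2.37542253 0.06291957 1.99984286]
```

Request:
send_rows([
  [[1.9,1.5,0],[0,0,0],0],
  [[1.9,3,0],[0,0,0],0],
  [[1.9,3,0],[0,0,0],0],
])

```text
clock: 13.3
eef_pos: [0.5054, -0.0075, 0.1719]
tool_rot: [0.408, 0.913, -0.001, 0.001]
ft_force: [-3.2, -3.0, -1.4]
grip_width: 0.0189
```

```bash
python3 -c "
from h import *
o,R=st();print(R.T@o['ft_force'])"
```

```text
t13.30 p [505.4  -7.5 171.9] az131.85 tilt [-0.002 -0.    -1.   ] q [ -1.  20. -12.  58.  -0.  47.] F [-3.23 -3.05 -1.39] M [-0.41  0.56 -0.38] g18.9
[-0.11586334 -4.43913451  1.39572172]
```

Request:
send_rows([
  [[0,-1.5,0],[0,0,0],0],
  [[0,-3,0],[0,0,0],0],
  [[0,-4.5,0],[0,0,0],0],
  [[0,-6,0],[0,0,0],0],
  [[0,-6,0],[0,0,0],0],
])

```text
clock: 13.72
eef_pos: [0.5018, -0.011, 0.1724]
tool_rot: [0.407, 0.913, 0.001, 0.002]
ft_force: [2.9, 2.0, -3.3]
grip_width: 0.0192
```

```bash
python3 -c "
from h import *
o,R=st();print(R.T@o['ft_force'])"
```

```text
t13.72 p [501.8 -11.  172.4] az131.92 tilt [-0.002  0.003 -1.   ] q [ -1.  20. -13.  58.   0.  47.] F [ 2.92  2.02 -3.34] M [ 0.71 -0.25  0.35] g19.2
[-0.44110056  3.51335893  3.34658423]
```

```bash
cat >> h.py <<'E'
AX=np.array([583.9,-98.4])
def turn(yaw,h):
    o=readout.get_obs();F,M=o['ft_force'],o['ft_torque'];r=(o['eef_pos'][:2]*1e3-AX)/1e3
    print('Mz %.2f axis torque %.2f  axis est'%(M[2],M[2]+r[0]*F[1]-r[1]*F[0]),(AX).tolist())
    x,y,z,a=g2t(AX[0],AX[1],yaw,0);to(x,y,172.95+h,a)
E
python3 -c "
from h import *
turn(-48,-.8)
turn(-41,-.8)"
```

```text
Mz 0.35 axis torque -0.08  axis est [583.9, -98.4]
t13.72 p [501.8 -11.  172.4] az131.92 tilt [-0.002  0.003 -1.   ] q [ -1.  20. -13.  58.   0.  47.] F [ 2.92  2.02 -3.34] M [ 0.71 -0.25  0.35] g19.2
 -> [0.1, 2.5, 0.2] [0.0026, 0.0022, -0.0014]
Mz 0.35 axis torque -0.08  axis est [583.9, -98.4]
t13.72 p [501.8 -11.  172.4] az131.92 tilt [-0.002  0.003 -1.   ] q [ -1.  20. -13.  58.   0.  47.] F [ 2.92  2.02 -3.34] M [ 0.71 -0.25  0.35] g19.2
 -> [-0.8, -12.1, 0.2] [0.0025, 0.0023, -0.1235]
```

Request:
send_rows([
  [[0.1,2.5,0.2],[0.0026,0.0022,0],0],
  [[0.1,2.5,0.2],[0.0026,0.0022,0],0],
  [[0.1,-1.2,0.2],[0.0026,0.0022,-0.031],0],
  [[-0.1,-4.8,0.2],[0.0026,0.0022,-0.062],0],
  [[-0.4,-8.5,0.2],[0.0026,0.0022,-0.093],0],
  [[-0.8,-12.1,0.2],[0.0026,0.0022,-0.1235],0],
  [[-0.8,-12.1,0.2],[0.0026,0.0022,-0.1235],0],
])

```text
clock: 14.3
eef_pos: [0.4926, -0.0201, 0.1719]
tool_rot: [0.35, 0.937, -0.001, -0.0]
ft_force: [-0.3, -0.5, -1.9]
grip_width: 0.0194
```

```bash
python3 -c "
from h import *
turn(-41,-.8)
turn(-34,-.2)"
```

```text
Mz 0.00 axis torque 0.07  axis est [583.9, -98.4]
t14.30 p [492.6 -20.1 171.9] az138.98 tilt [ 0.    -0.001 -1.   ] q [ -2.  19. -14.  58.  -0.  39.] F [-0.31 -0.53 -1.93] M [0.13 0.1  0.  ] g19.4
 -> [-0.2, 0.8, -0.2] [-0.0015, -0.0005, -0.0004]
Mz 0.00 axis torque 0.07  axis est [583.9, -98.4]
t14.30 p [492.6 -20.1 171.9] az138.98 tilt [ 0.    -0.001 -1.   ] q [ -2.  19. -14.  58.  -0.  39.] F [-0.31 -0.53 -1.93] M [0.13 0.1  0.  ] g19.4
 -> [-1.1, -13.8, -0.8] [-0.0015, -0.0006, -0.1226]
```

Request:
send_rows([
  [[-0.2,-2.8,-0.4],[0,0,-0.031],0],
  [[-0.5,-6.5,-0.6],[0,0,-0.062],0],
  [[-0.8,-10,-0.8],[0,0,-0.092],0],
  [[-1.1,-13.8,-1],[0,0,-0.1226],0],
  [[-1.1,-13.8,-1],[0,0,-0.1226],0],
])

```text
clock: 14.72
eef_pos: [0.484, -0.0315, 0.1728]
tool_rot: [0.293, 0.956, -0.001, -0.001]
ft_force: [-0.7, -0.4, -2.8]
grip_width: 0.0189
```

```bash
python3 -c "
from h import *
turn(-34,0)
turn(-27,1)"
```

```text
Mz -0.02 axis torque 0.07  axis est [583.9, -98.4]
t14.72 p [484.  -31.5 172.8] az145.95 tilt [ 0.001 -0.002 -1.   ] q [ -4.  18. -15.  57.  -0.  30.] F [-0.73 -0.38 -2.85] M [ 0.13  0.2  -0.02] g18.9
 -> [-0.2, 0.4, -0.1] [-0.0022, -0.0012, -0.0009]
Mz -0.02 axis torque 0.07  axis est [583.9, -98.4]
t14.72 p [484.  -31.5 172.8] az145.95 tilt [ 0.001 -0.002 -1.   ] q [ -4.  18. -15.  57.  -0.  30.] F [-0.73 -0.38 -2.85] M [ 0.13  0.2  -0.02] g18.9
 -> [-1.1, -14.2, -1.1] [-0.0021, -0.0013, -0.123]
```

Request:
send_rows([
  [[-0.3,-3.2,-0.6],[-0.002,-0.001,-0.031],0],
  [[-0.6,-7,-0.9],[-0.002,-0.001,-0.062],0],
  [[-0.9,-10.6,-1.2],[-0.002,-0.001,-0.092],0],
  [[-1.1,-14.2,-1.5],[-0.002,-0.001,-0.123],0],
  [[-1.1,-14.2,-1.5],[-0.002,-0.001,-0.123],0],
])

```text
clock: 15.13
eef_pos: [0.4768, -0.0439, 0.1741]
tool_rot: [0.234, 0.972, -0.0, -0.001]
ft_force: [-0.6, 1.3, -4.5]
grip_width: 0.0189
```

```bash
python3 -c "
from h import *
turn(-27,1.4)
turn(-20,2.3)"
```

```text
Mz 0.07 axis torque -0.04  axis est [583.9, -98.4]
t15.13 p [476.8 -43.9 174.1] az152.94 tilt [ 0.001 -0.    -1.   ] q [ -5.  17. -16.  57.   0.  22.] F [-0.64  1.35 -4.46] M [0.29 0.19 0.07] g18.9
 -> [-0.2, 0.1, -0.3] [-0.0003, -0.0011, -0.001]
Mz 0.07 axis torque -0.04  axis est [583.9, -98.4]
t15.13 p [476.8 -43.9 174.1] az152.94 tilt [ 0.001 -0.    -1.   ] q [ -5.  17. -16.  57.   0.  22.] F [-0.64  1.35 -4.46] M [0.29 0.19 0.07] g18.9
 -> [-1.1, -14.5, -1.2] [-0.0002, -0.0011, -0.1231]
```

Request:
send_rows([
  [[-0.3,-3.5,-0.6],[0,-0.001,-0.031],0],
  [[-0.6,-7.2,-0.9],[0,-0.001,-0.062],0],
  [[-0.9,-10.9,-1.2],[0,-0.001,-0.092],0],
  [[-1.1,-14.5,-1.5],[0,-0.001,-0.123],0],
  [[-1.1,-14.5,-1.5],[0,-0.001,-0.123],0],
])

```text
clock: 15.55
eef_pos: [0.4709, -0.0573, 0.1752]
tool_rot: [0.174, 0.985, 0.0, -0.001]
ft_force: [-0.0, 0.8, -4.4]
grip_width: 0.0186
```

```bash
python3 -c "
from h import *
turn(-20,2.5)
turn(-13,2.8)"
```

```text
Mz 0.19 axis torque 0.10  axis est [583.9, -98.4]
t15.55 p [470.9 -57.3 175.2] az159.92 tilt [ 0.001 -0.    -1.   ] q [ -7.  17. -16.  57.   0.  13.] F [-0.01  0.81 -4.44] M [0.29 0.19 0.19] g18.6
 -> [-0.2, 0.0, -0.2] [-0.0001, -0.001, -0.0014]
Mz 0.19 axis torque 0.10  axis est [583.9, -98.4]
t15.55 p [470.9 -57.3 175.2] az159.92 tilt [ 0.001 -0.    -1.   ] q [ -7.  17. -16.  57.   0.  13.] F [-0.01  0.81 -4.44] M [0.29 0.19 0.19] g18.6
 -> [-1.1, -14.6, -0.5] [-0.0001, -0.001, -0.1236]
```

Request:
send_rows([
  [[-0.3,-3.5,-0.5],[0,-0.001,-0.031],0],
  [[-0.6,-7.2,-0.6],[0,-0.001,-0.062],0],
  [[-0.9,-10.9,-0.6],[0,-0.001,-0.092],0],
  [[-1.1,-14.6,-0.6],[0,-0.001,-0.1236],0],
  [[-1.1,-14.6,-0.6],[0,-0.001,-0.1236],0],
])

```text
clock: 15.97
eef_pos: [0.467, -0.0716, 0.1757]
tool_rot: [0.114, 0.993, -0.0, -0.0]
ft_force: [0.9, -1.0, -3.9]
grip_width: 0.0188
```

```bash
python3 -c "
from h import *
turn(-13,2.8)
turn(-6,2.8)"
```

```text
Mz 0.20 axis torque 0.29  axis est [583.9, -98.4]
t15.97 p [467.  -71.6 175.7] az166.91 tilt [ 0.    -0.001 -1.   ] q [ -9.  16. -16.  57.  -0.   4.] F [ 0.91 -1.01 -3.91] M [0.03 0.15 0.2 ] g18.8
 -> [0.0, 0.2, -0.0] [-0.0006, -0.0002, -0.0015]
Mz 0.20 axis torque 0.29  axis est [583.9, -98.4]
t15.97 p [467.  -71.6 175.7] az166.91 tilt [ 0.    -0.001 -1.   ] q [ -9.  16. -16.  57.  -0.   4.] F [ 0.91 -1.01 -3.91] M [0.03 0.15 0.2 ] g18.8
 -> [-0.9, -14.4, -0.0] [-0.0005, -0.0003, -0.1237]
```

Request:
send_rows([
  [[-0.2,-3.5,0],[0,0,-0.031],0],
  [[-0.4,-7.2,0],[0,0,-0.062],0],
  [[-0.7,-10.9,0],[0,0,-0.092],0],
  [[-0.9,-14.4,0],[0,0,-0.1237],0],
  [[-0.9,-14.4,0],[0,0,-0.1237],0],
])

```text
clock: 16.38
eef_pos: [0.4647, -0.086, 0.1758]
tool_rot: [0.053, 0.999, -0.0, -0.0]
ft_force: [-0.4, -1.1, -3.8]
grip_width: 0.0188
```

```bash
python3 -c "
from h import *
turn(-6,2.8)
turn(0,2.6)"
```

```text
Mz 0.08 axis torque 0.22  axis est [583.9, -98.4]
t16.38 p [464.7 -86.  175.8] az173.89 tilt [ 0.    -0.001 -1.   ] q [-10.  16. -16.  57.  -0.  -4.] F [-0.42 -1.13 -3.76] M [-0.01  0.07  0.08] g18.8
 -> [0.2, 0.1, 0.0] [-0.001, -0.0002, -0.002]
Mz 0.08 axis torque 0.22  axis est [583.9, -98.4]
t16.38 p [464.7 -86.  175.8] az173.89 tilt [ 0.    -0.001 -1.   ] q [-10.  16. -16.  57.  -0.  -4.] F [-0.42 -1.13 -3.76] M [-0.01  0.07  0.08] g18.8
 -> [-0.5, -12.4, 0.3] [-0.001, -0.0002, -0.1067]
```

Request:
send_rows([
  [[-0.1,-3.2,0],[0,0,-0.028],0],
  [[-0.2,-6.3,0],[0,0,-0.054],0],
  [[-0.4,-9.4,0],[0,0,-0.08],0],
  [[-0.5,-12.4,0],[0,0,-0.1067],0],
  [[-0.5,-12.4,0],[0,0,-0.1067],0],
])

```text
clock: 16.8
eef_pos: [0.464, -0.0984, 0.1758]
tool_rot: [0.001, 1.0, -0.001, -0.0]
ft_force: [0.6, 0.3, -2.4]
grip_width: 0.0188
```

```bash
python3 -c "
from h import *
turn(0,2.8)
turn(2,2.6)"
```

```text
Mz 0.04 axis torque 0.00  axis est [583.9, -98.4]
t16.80 p [464.  -98.4 175.8] az179.89 tilt [ 0.    -0.001 -1.   ] q [-12.  17. -16.  57.  -0. -12.] F [ 0.56  0.31 -2.44] M [0.02 0.06 0.04] g18.8
 -> [0.1, 0.0, 0.0] [-0.0012, -0.0003, -0.002]
Mz 0.04 axis torque 0.00  axis est [583.9, -98.4]
t16.80 p [464.  -98.4 175.8] az179.89 tilt [ 0.    -0.001 -1.   ] q [-12.  17. -16.  57.  -0. -12.] F [ 0.56  0.31 -2.44] M [0.02 0.06 0.04] g18.8
 -> [0.0, -4.2, 0.2] [-0.0012, -0.0003, -0.0369]
```

Request:
send_rows([
  [[0,-2.1,0.3],[0,0,-0.018],0],
  [[0,-4.2,0.5],[0,0,-0.037],0],
  [[-0.1,-6.3,0.5],[0,0,-0.054],0],
  [[-0.1,-6.3,0.5],[0,0,-0.054],0],
])

```text
clock: 17.13
eef_pos: [0.4643, -0.105, 0.1754]
tool_rot: [-0.026, 1.0, -0.001, -0.0]
ft_force: [0.3, -0.7, -2.7]
grip_width: 0.0194
```

```bash
python3 -c "
from h import *
turn(3,2.3)
turn(6,2.3)"
```

```text
Mz -0.06 axis torque 0.03  axis est [583.9, -98.4]
t17.13 p [ 464.3 -105.   175.4] az-177.00 tilt [ 0.    -0.001 -1.   ] q [-13.  17. -16.  57.  -0. -16.] F [ 0.29 -0.72 -2.66] M [ 0.11 -0.04 -0.06] g19.4
 -> [0.2, 0.3, 0.2] [-0.0015, -0.0001, -0.0001]
Mz -0.06 axis torque 0.03  axis est [583.9, -98.4]
t17.13 p [ 464.3 -105.   175.4] az-177.00 tilt [ 0.    -0.001 -1.   ] q [-13.  17. -16.  57.  -0. -16.] F [ 0.29 -0.72 -2.66] M [ 0.11 -0.04 -0.06] g19.4
 -> [0.0, -5.9, 0.2] [-0.0015, -0.0001, -0.0524]
```

Request:
send_rows([
  [[0.2,-1.5,0.2],[0,0,-0.014],0],
  [[0.1,-3.2,0.2],[0,0,-0.028],0],
  [[0.1,-3.2,0.2],[0,0,-0.028],0],
])

```text
clock: 17.38
eef_pos: [0.4645, -0.1085, 0.1753]
tool_rot: [-0.04, 0.999, -0.001, 0.0]
ft_force: [-0.3, -0.5, -2.7]
grip_width: 0.0192
```

Request:
send_rows([
  [[0,-1.6,0],[0,0,-0.013],0],
  [[0,-3.2,0],[0,0,-0.026],0],
  [[0,-3.2,0],[0,0,-0.026],0],
])

```text
clock: 17.63
eef_pos: [0.4647, -0.1119, 0.1753]
tool_rot: [-0.054, 0.999, -0.001, 0.0]
ft_force: [0.4, 0.6, -2.0]
grip_width: 0.0187
```

```bash
python3 -c "
from h import *
turn(6,2.3)
turn(9,2.2)"
```

```text
Mz 0.01 axis torque -0.05  axis est [583.9, -98.4]
t17.63 p [ 464.7 -111.9  175.3] az-173.84 tilt [-0.    -0.002 -1.   ] q [-13.  17. -16.  57.  -0. -20.] F [ 0.45  0.6  -1.96] M [ 0.13 -0.06  0.01] g18.7
 -> [0.1, 1.0, 0.1] [-0.0017, 0.0002, 0.0028]
Mz 0.01 axis torque -0.05  axis est [583.9, -98.4]
t17.63 p [ 464.7 -111.9  175.3] az-173.84 tilt [-0.    -0.002 -1.   ] q [-13.  17. -16.  57.  -0. -20.] F [ 0.45  0.6  -1.96] M [ 0.13 -0.06  0.01] g18.7
 -> [-0.1, -5.3, 0.2] [-0.0017, 0.0001, -0.0495]
```

Request:
send_rows([
  [[0,-1.2,0],[0,0,-0.013],0],
  [[0,-2.7,0],[0,0,-0.026],0],
  [[0,-2.7,0],[0,0,-0.026],0],
])

```text
clock: 17.88
eef_pos: [0.4651, -0.1149, 0.1753]
tool_rot: [-0.067, 0.998, -0.001, 0.0]
ft_force: [0.7, 0.2, -1.4]
grip_width: 0.0193
```

```bash
python3 -c "
from h import *
turn(9,2.2)"
```

```text
Mz -0.09 axis torque -0.10  axis est [583.9, -98.4]
t17.88 p [ 465.1 -114.9  175.3] az-172.32 tilt [-0.    -0.002 -1.   ] q [-14.  17. -16.  57.  -0. -22.] F [ 0.7   0.18 -1.39] M [ 0.09  0.06 -0.09] g19.3
 -> [-0.0, -2.3, 0.2] [-0.0022, 0.0, -0.023]
```

Request:
send_rows([
  [[0,-1.5,0],[0,0,-0.013],0],
  [[0,-3,0],[0,0,-0.026],0],
  [[0,-3,0],[0,0,-0.026],0],
])

```text
clock: 18.13
eef_pos: [0.4654, -0.1182, 0.1754]
tool_rot: [-0.081, 0.997, -0.001, -0.0]
ft_force: [-0.8, 0.6, -1.1]
grip_width: 0.019
```

```bash
python3 -c "
from h import *
turn(9,2.2)
turn(11,2.2)"
```

```text
Mz 0.14 axis torque 0.05  axis est [583.9, -98.4]
t18.13 p [ 465.4 -118.2  175.4] az-170.76 tilt [ 0.    -0.003 -1.   ] q [-14.  17. -15.  57.  -0. -23.] F [-0.78  0.57 -1.1 ] M [0.04 0.3  0.14] g19.0
 -> [-0.2, 1.0, 0.2] [-0.0025, -0.0004, 0.0041]
Mz 0.14 axis torque 0.05  axis est [583.9, -98.4]
t18.13 p [ 465.4 -118.2  175.4] az-170.76 tilt [ 0.    -0.003 -1.   ] q [-14.  17. -15.  57.  -0. -23.] F [-0.78  0.57 -1.1 ] M [0.04 0.3  0.14] g19.0
 -> [-0.2, -3.2, 0.2] [-0.0025, -0.0004, -0.0308]
```

Request:
send_rows([
  [[-0.1,0.4,0.6],[-0.0025,0,0],0],
  [[-0.1,0.4,1.2],[-0.0025,0,0],0],
  [[-0.1,0.4,1.2],[-0.0025,0,0],0],
])

```text
clock: 18.38
eef_pos: [0.4656, -0.1181, 0.1747]
tool_rot: [-0.081, 0.997, -0.0, 0.0]
ft_force: [-1.5, -1.2, 3.3]
grip_width: 0.0189
```

```bash
python3 -c "
from h import *
turn(9,1)
turn(11,1)"
```

```text
Mz -0.02 axis torque 0.09  axis est [583.9, -98.4]
t18.38 p [ 465.6 -118.1  174.7] az-170.76 tilt [-0.    -0.001 -1.   ] q [-14.  17. -15.  57.  -0. -23.] F [-1.46 -1.17  3.27] M [-0.25  0.36 -0.02] g18.9
 -> [0.0, 0.9, 0.7] [-0.001, 0.0001, 0.0042]
Mz -0.02 axis torque 0.09  axis est [583.9, -98.4]
t18.38 p [ 465.6 -118.1  174.7] az-170.76 tilt [-0.    -0.001 -1.   ] q [-14.  17. -15.  57.  -0. -23.] F [-1.46 -1.17  3.27] M [-0.25  0.36 -0.02] g18.9
 -> [-0.0, -3.2, 0.7] [-0.001, 0.0001, -0.0307]
```

Request:
send_rows([
  [[0,-1.2,-0.2],[0,0,-0.012],0],
  [[0,-3.2,-0.2],[0,0,-0.028],0],
  [[0,-3.2,-0.2],[0,0,-0.028],0],
])

```text
clock: 18.63
eef_pos: [0.4661, -0.1211, 0.1748]
tool_rot: [-0.095, 0.995, -0.0, 0.0]
ft_force: [-0.5, 2.7, 0.1]
grip_width: 0.019
```

```bash
python3 -c "
from h import *
turn(11,2)
turn(13,2)"
```

```text
Mz 0.10 axis torque -0.23  axis est [583.9, -98.4]
t18.63 p [ 466.1 -121.1  174.8] az-169.09 tilt [-0. -0. -1.] q [-15.  17. -15.  57.  -0. -25.] F [-0.55  2.67  0.05] M [0.31 0.2  0.1 ] g19.0
 -> [0.1, -0.2, -0.2] [-0.0002, 0.0003, -0.0015]
Mz 0.10 axis torque -0.23  axis est [583.9, -98.4]
t18.63 p [ 466.1 -121.1  174.8] az-169.09 tilt [-0. -0. -1.] q [-15.  17. -15.  57.  -0. -25.] F [-0.55  2.67  0.05] M [0.31 0.2  0.1 ] g19.0
 -> [-0.0, -4.4, -0.2] [-0.0002, 0.0003, -0.0364]
```

Request:
send_rows([
  [[0,-1.4,0],[0,0,-0.012],0],
  [[0,-2.8,0],[0,0,-0.024],0],
  [[0,-2.8,0],[0,0,-0.024],0],
])

```text
clock: 18.88
eef_pos: [0.4666, -0.124, 0.1742]
tool_rot: [-0.107, 0.994, 0.0, -0.0]
ft_force: [0.1, 2.2, -3.8]
grip_width: 0.019
```

```bash
python3 -c "
from h import *
turn(13,1)"
```

```text
Mz 0.14 axis torque -0.11  axis est [583.9, -98.4]
t18.88 p [ 466.6 -124.   174.2] az-167.66 tilt [ 0.  0. -1.] q [-15.  18. -15.  57.  -0. -27.] F [ 0.14  2.15 -3.81] M [0.02 0.1  0.14] g19.0
 -> [-0.1, -1.5, 0.3] [0.0001, -0.0004, -0.0116]
```

Request:
send_rows([
  [[0,0,0.5],[0,0,0],0],
  [[0,0,1.1],[0,0,0],0],
  [[0,0,1.1],[0,0,0],0],
])

```text
clock: 19.13
eef_pos: [0.4667, -0.124, 0.1733]
tool_rot: [-0.107, 0.994, 0.0, 0.0]
ft_force: [0.5, 2.1, -0.4]
grip_width: 0.0188
```

```bash
python3 -c "
from h import *
turn(14,0)"
```

```text
Mz 0.03 axis torque -0.20  axis est [583.9, -98.4]
t19.13 p [ 466.7 -124.   173.3] az-167.66 tilt [-0.  0. -1.] q [-15.  18. -15.  57.   0. -27.] F [ 0.48  2.1  -0.37] M [0.18 0.02 0.03] g18.8
 -> [-0.0, -3.5, 0.3] [0.0001, 0.0001, -0.0291]
```

Dropped into the seats. I'll turn on gently to the stop.

Request:
send_rows([
  [[0,-1.2,0.2],[0,0,-0.01],0],
  [[0,-2.2,0.3],[0,0,-0.0185],0],
  [[0,-2.2,0.3],[0,0,-0.0185],0],
])

```text
clock: 19.38
eef_pos: [0.4671, -0.1262, 0.1731]
tool_rot: [-0.117, 0.993, 0.0, 0.0]
ft_force: [-1.1, 1.8, -0.3]
grip_width: 0.0191
```

```bash
python3 -c "
from h import *
turn(14,0)"
```

```text
Mz -0.04 axis torque -0.27  axis est [583.9, -98.4]
t19.38 p [ 467.1 -126.2  173.1] az-166.60 tilt [-0.  0. -1.] q [-15.  18. -15.  57.   0. -29.] F [-1.1   1.75 -0.29] M [ 0.19  0.13 -0.04] g19.1
 -> [-0.1, -1.3, 0.2] [0.0002, 0.0001, -0.0104]
```

Request:
send_rows([
  [[0,-1,0],[0,0,-0.0085],0],
  [[0,-2,0],[0,0,-0.017],0],
  [[0,-2,0],[0,0,-0.017],0],
])

```text
clock: 19.63
eef_pos: [0.4674, -0.1277, 0.1731]
tool_rot: [-0.125, 0.992, 0.001, 0.0]
ft_force: [-0.9, 4.0, -0.1]
grip_width: 0.019
```

```bash
python3 -c "
from h import *
turn(15,0)"
```

```text
Mz -0.75 axis torque -1.25  axis est [583.9, -98.4]
t19.63 p [ 467.4 -127.7  173.1] az-165.65 tilt [-0.     0.002 -1.   ] q [-15.  18. -15.  57.   0. -30.] F [-0.86  4.04 -0.1 ] M [ 0.92  0.1  -0.75] g19.0
 -> [-0.1, -1.9, 0.2] [0.002, 0.0004, -0.0114]
```

Request:
send_rows([
  [[0,-0.7,0],[0,0,-0.004],0],
  [[0,-1.2,0],[0,0,-0.008],0],
  [[0,-1.2,0],[0,0,-0.008],0],
])

```text
clock: 19.88
eef_pos: [0.4676, -0.1282, 0.1731]
tool_rot: [-0.128, 0.992, 0.002, 0.0]
ft_force: [-0.0, 6.3, 0.7]
grip_width: 0.0191
```

```bash
python3 -c "
from h import *
turn(15,0)"
```

```text
Mz -1.04 axis torque -1.78  axis est [583.9, -98.4]
t19.88 p [ 467.6 -128.2  173.1] az-165.27 tilt [-0.001  0.004 -1.   ] q [-15.  18. -15.  57.   0. -30.] F [-0.04  6.33  0.73] M [ 0.99  0.12 -1.04] g19.1
 -> [-0.1, -1.3, 0.1] [0.004, 0.0006, -0.0046]
```

Request:
send_rows([
  [[0,0,0],[0,0,0],25],
  [[0,0,0],[0,0,0],40],
  [[0,0,0],[0,0,0],60],
  [[0,0,0],[0,0,0],60],
  [[0,0,0],[0,0,0],60],
  [[0,0,0],[0,0,0],60],
])

```text
clock: 20.38
eef_pos: [0.4676, -0.1284, 0.1731]
tool_rot: [-0.128, 0.992, 0.002, 0.0]
ft_force: [-0.5, -0.7, 0.7]
grip_width: 0.06
```

```bash
python3 -c "
from h import *
st()"
```

```text
t20.38 p [ 467.6 -128.4  173.1] az-165.26 tilt [-0.001  0.004 -1.   ] q [-15.  18. -15.  57.   0. -30.] F [-0.55 -0.71  0.69] M [0.03 0.01 0.04] g60.0
```

Free. I'll retreat outward and then up, and take a look.

Request:
send_rows([
  [[10,0,0],[0,0,0],60],
  [[25,0,-10],[0,0,0],60],
  [[40,0,-40],[0,0,0],60],
  [[60,0,-75],[0,0,0],60],
  [[70,0,-110],[0,0,0],60],
  [[80,0,-140],[0,0,0],60],
  [[80,0,-140],[0,0,0],60],
  [[80,0,-140],[0,0,0],60],
])

```text
clock: 21.05
eef_pos: [0.3903, -0.1499, 0.315]
tool_rot: [-0.128, 0.992, 0.0, 0.002]
ft_force: [-0.1, -0.2, 0.2]
grip_width: 0.0601
```

```bash
python3 - <<'E'
from h import *
import json
st();c=get_calibration('wrist')
im=camera('wrist')[:,:,::-1];t=camera('top')[:,:,::-1];s=camera('side')[:,:,::-1]
cv2.imwrite('pics/f.png',np.vstack([cv2.resize(im,(400,300)),cv2.resize(t[110:290,100:340],(400,300),interpolation=cv2.INTER_CUBIC)]))
cv2.imwrite('pics/f2.png',cv2.resize(s[150:250,190:350],(800,500),interpolation=cv2.INTER_CUBIC))
print(json.dumps({k:np.array(v).tolist() for k,v in c.items()}),file=open('w5.json','w'))
E
```

```text
t21.05 p [ 390.3 -149.9  315. ] az-165.31 tilt [-0.005  0.    -1.   ] q [-21.   4. -10.  76.   0. -36.] F [-0.06 -0.2   0.15] M [0.   0.06 0.03] g60.1
```

View pics/f.png

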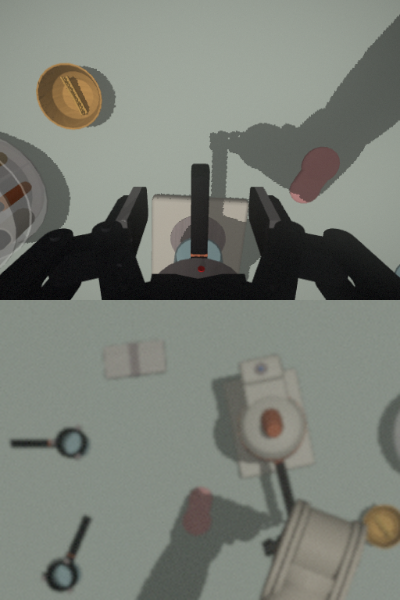

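View pics/f2.png

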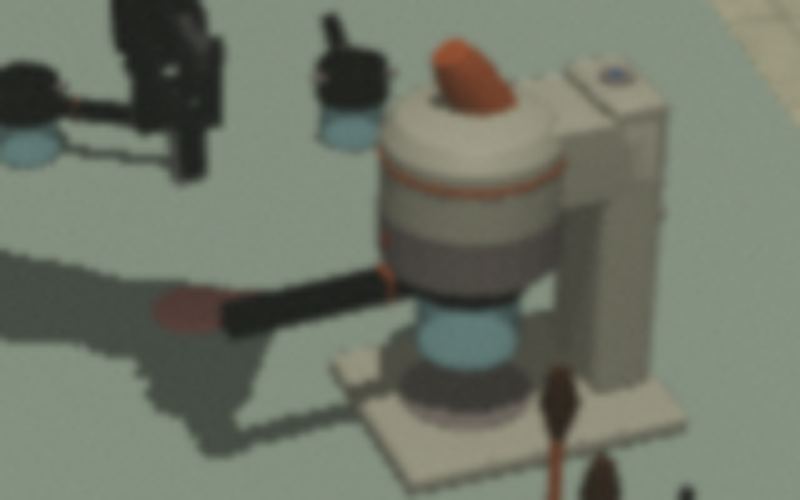

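```bash
python3 -c "
from workcell import order
print(order.job_done())"
```

```text
the job is handed in; nothing more can be done
None
```

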